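# Put the dust cover back over the mirror

## Robot

A 7-joint arm with a two-finger parallel gripper is mounted at the origin on a cart in front of the work surface, level with it; the furniture and walls round the work are solid. World frame = base frame: x ahead of the robot, y to its left, z up, the work surface at z = 0. Lengths are in m, angles in rad, forces in N, time in s.
With the tool pointing down it reaches from about 0.4 to 0.875 m from the base axis. Payload 6.5 kg.
Tool frame: the origin (TCP) lies midway between the tips of the shut fingers; the grasp point (between the pads) lies 19 mm behind it (ctrl.tcp_to_grasp is the distance from the TCP to the grasp point, in m); z points along the fingers, y is the line along which they close (so a half turn about z gives the same grasp; the last joint's range is limited). The gripper opens to 85 mm and grips with 20 to 120 N. Pads are 22 mm wide; open, the fingers measure 114 mm over their backs; the gripper's body (76 mm by 85 mm) begins 54 mm behind the grasp point. The pads swing forward as they close: fully open they stand 13 mm farther back than shut.
Start: joints at [-1.237, 0.536, -0.004, 1.538, 0.003, 1.067, -0.071], TCP at [0.253, 0.599, 0.231] pointing down, gripper open.
Joint ranges: [-2.7, 2.7], [-0.37, 2.16], [-1.27, 1.26], [0.24, 2.4], [-1.31, 4.45], [0.19, 1.91], [-2.76, 2.76]. Speed limits (rad/s): [2.39, 2.39, 3.14, 3.14, 3.14, 3.14, 3.14].

## Interface

Orientations are given as a unit quaternion [x, y, z, w].
In Python, from rig import ctrl gives the robot as it stands.
- The arm moves only by the shell command python3 steer.py 'ROWS' [OPENING]. ROWS is rows parted by semicolons, their numbers by spaces, 1 to 20 of them, each of 4 numbers: dx, dy, dz in m, then a turn about the tool's z in rad; each row is the pose to reach, as a shift and turn from the pose commanded when the command began, along the tool's axes at that moment; what a row does not reach only later rows make up. A row lasts 1/8 s, in which the tool goes at most 0.0625 m and 0.188 rad, less where a joint would pass 70% of its speed; a pose out of reach is approached as far as the arm can. OPENING is the opening from 0.0 (shut) to 1.0 (fully open), set as the command begins (- or left out keeps the last). The fingers move at their own pace and stop on an object; the grip force is fixed at half the most. Time passes only in rows, so rows that do not move let the fingers close. It prints the time, the measured TCP pose, the force, the opening and the grip force at its end.
- ctrl.get_obs(): the state, without advancing time (a new reading comes with each control period).
- ctrl.capture(name): name is "scene" or "top" or "wrist"; returns the picture (420x560x3 uint8, red, green, blue); there is no depth.
- ctrl.camera_model(name): a dict with "camera_matrix" (3x3 intrinsics, pixels), "world_to_cam" (4x4, takes a point from world to camera coordinates). Camera axes: x right, y up, looking along -z (the intrinsics and any distortion apply to the point x, -y, -z); pixel columns grow to the right and rows downward; lengths in m; the calibration is good to about 2 mm. A picture is of the moment at which its call begins: read the wrist's pose just before it. camera_model takes no time and is no camera call; for the wrist camera it gives the pose at the moment of the call.
- ctrl.finish_job(): hands the job in; it is judged then, once.
The state is a dict: "t": time; "joints": joint angles; "joint_velocities": joint speeds; "joint_efforts": joint torques, N m; "tool_pos": TCP position; "eef_rot": TCP orientation; "ft_force": force on the tool from outside, world axes, zero at the start; "ft_torque": the same for the moment, N m; "width": opening from 0.0 (shut) to 1.0 (fully open); "gripper_force": force on a finger pad.
Only numpy, scipy, OpenCV 4.12 (cv2) and the standard library are available. Lean on these libraries where they do the work, as an engineer would, in place of code of your own. Each camera call takes 0.05 s, during which the arm holds its last target. There are 200 camera calls.

## Task

The square aluminium dust cover of the mirror is being used as a tool pot. Take the screwdriver out of it and lay it flat in the tool tray, then turn the cover mouth down and set it over the mirror, fully down between the flanges of the base plate and without striking the mirror. Finally swing the retaining arm over the cover to its stop; leave everything else on the table where it is.

Things in the scene. Friction and masses are not known exactly. Their poses are not given: they have to be found in the camera images.
- screwdriver: the screwdriver standing in the cup, 186 mm long, 0.06 kg; 5 mm shaft. Its y axis runs from the tip (y = -89 mm) to the handle's end (y = +93 mm). Origin: half way along, on its underside, 12 mm below its long axis along its z. It leans about 25 degrees off upright to the cup's +y side, its handle on the rim; its x is about level.
- handle_grip (a point): point on the screwdriver's long axis in its handle, y = +55 mm; same axes. The handle runs from y = +3 to +93 mm and is 22 mm wide (x) by 24 mm thick (z); about 75 mm of it stand above the cup's rim, and it can be gripped across x.
- dust_cover: the dust cover: a plain square aluminium cup, 64x64 mm outside, 95 mm tall, walls and closed end 2.5 mm thick (inside 59x59 mm, 92.5 mm deep), straight sides, 0.32 kg. Starts upright, mouth up. Origin: centre of the outer face of the closed end; its z points from the closed end to the mouth (down when the cup is mouth down); x and y are square to its sides.
- cover_mouth (a point): centre of the cup's mouth, in the plane of its rim, 95 mm from the origin along the cup's z; same axes
- base_plate: dark base plate, 134x112 mm and 10 mm thick, bolted down, carrying the mirror. Origin on the table right under the seat's centre; z up; the plate runs from x = -52 to +82 mm and y = -56 to +56 mm. A round post with the arm's pivot stands at x = +62 mm, y = 0.
- seat (a point): where the centre of the cover's mouth belongs: on the plate's top, 10 mm above the table, at the mirror's middle. Four low sheet flanges, 9 mm high with flared tops, stand round a 69 mm square (sides along the plate's x and y) that takes the 64 mm cover any of four ways round. Axes as the base plate's.
- mirror: square mirror in a black mount, 38 mm along the plate's x by 48 mm along its y, 48 mm high, fixed on a 14 mm pedestal at the seat's centre (top 72 mm above the table). Origin: centre of its underside.
- retaining_arm (a joint): angle of the retaining arm, which swings level about the post, 118 to 138 mm above the table. 0 = at its stop, pad right over the seat's centre; grows counter-clockwise seen from above, at 1.57 the arm points to the plate's -y; at most 2.2. Light friction (0.04 N m): it stays where it is left.
- pivot_top (a point): top of the arm's pivot, 132 mm above the table, on the post's axis; axes as the base plate's
- knob_top (a point): centre of the top of the arm's round black knob, 156 mm above the table, 62 mm from the pivot. Knob 20 mm across, 24 mm tall, standing on the 8 mm thick arm; under the arm hangs a rubber pad, 18 mm across, its face 108 mm above the table and 3 mm over the top of a fully seated cover.
- tool_tray: shallow open grey tray with a dark lining, 84 mm (its x) by 216 mm (its y), 14 mm high, walls 3 mm, floor 3 to 4 mm above the table; fixed. Origin: centre of its underside.
- marker: bystander: felt marker pen, 14x124 mm, lying between the work places; origin at the centre of its underside
- tape_roll: bystander: roll of tape, 60 mm across, 20 mm high, lying flat; origin at the centre of its underside
- calliper: bystander: calliper, 200 mm long, lying near the front right edge; origin at the centre of its underside
- small_screwdriver: bystander: another screwdriver, 166 mm long, lying on the table at the left; not the one in the cup; origin at the centre of its underside
- lens_mount: bystander: lens on a black post mount, 103 mm tall, behind the work; origin at the centre of its underside
- clamp_fork: bystander: black clamp fork, 75 mm long, 10 mm high, lying behind the work; origin at the centre of its underside
- hex_key_stand: bystander: block with upright hex keys, 75 mm long, 88 mm high, at the left; origin at the centre of its underside
- slide_box: bystander: slide box, 31x83x31 mm, behind the work; origin at the centre of its underside

How it is judged:
By the outcome, as a careful person would: the job done as asked, in the order asked, and still so for the second after the job is handed in, with the robot touching nothing.
It also fails if it takes over 72 s, if anything falls off the work surface, if the arm or the gripper's body presses on something with over 40 N, if the wrist force passes 120 N, or if a joint passes its speed limit or range.

## Working session

There is one attempt and no reset: what is moved stays moved. The work goes in short steps, Python scripts to look and compute and a shell command to move; the robot and the scene stay as the last step left them, time stands still between calls to the robot, and variables do not carry over. Pictures are saved under pics/ and viewed, at most 10 in all, crops included, and the job is handed in when it is done.

```bash
ls; mkdir -p pics
python3 - <<'E'
from rig import ctrl
import cv2,numpy as np
o=ctrl.get_obs();print({k:np.round(v,3).tolist() for k,v in o.items()})
for n in("scene","top","wrist"):
    m=ctrl.camera_model(n);print(n,{k:np.round(v,3).tolist() if not isinstance(v,str) else v for k,v in m.items()})
    cv2.imwrite(f"pics/{n}0.png",ctrl.capture(n)[:,:,::-1])
E
```

```text
pics
rig.py
steer.py
  3 rig.py
  5 steer.py
  8 total
{'t': 0.0, 'joints': [-1.237, 0.537, -0.004, 1.539, 0.003, 1.067, -0.071], 'joint_velocities': [-0.002, 0.001, 0.001, -0.002, 0.0, 0.001, -0.001], 'joint_efforts': [-0.0, -58.342, 1.049, -25.911, 0.012, 0.009, -0.0], 'tool_pos': [0.253, 0.598, 0.23], 'eef_rot': [0.199, 0.98, -0.001, -0.0], 'ft_force': [-0.185, -0.227, -0.281], 'ft_torque': [0.009, -0.004, -0.055], 'gripper_force': 0.0, 'width': 0.996}
scene {'camera_matrix': [[438.247, 0.0, 272.617], [0.0, 438.247, 208.411], [0.0, 0.0, 1.0]], 'world_to_cam': [[-0.549, -0.836, 0.017, 0.35], [0.602, -0.38, 0.702, -0.413], [-0.58, 0.396, 0.712, -1.345], [0.0, 0.0, 0.0, 1.0]]}
top {'camera_matrix': [[381.075, 0.0, 280.215], [0.0, 381.075, 216.326], [0.0, 0.0, 1.0]], 'world_to_cam': [[0.028, -0.999, 0.025, -0.001], [0.994, 0.03, 0.104, -0.572], [-0.104, 0.022, 0.994, -1.216], [0.0, 0.0, 0.0, 1.0]]}
wrist {'camera_matrix': [[376.412, 0.0, 280.775], [0.0, 376.412, 209.008], [0.0, 0.0, 1.0]], 'world_to_cam': [[0.389, 0.921, -0.001, -0.649], [-0.873, 0.368, -0.321, 0.042], [-0.295, 0.126, 0.947, -0.38], [0.0, 0.0, 0.0, 1.0]]}
```

View pics/top0.png

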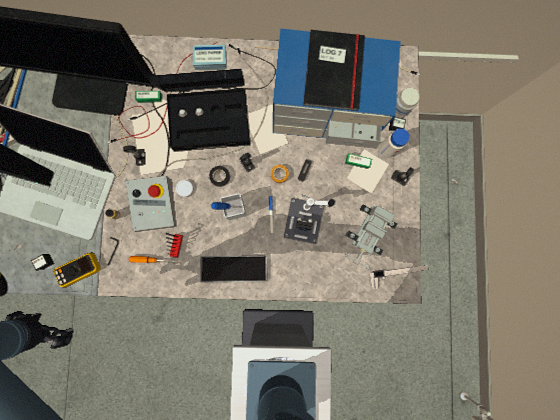

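View pics/scene0.png

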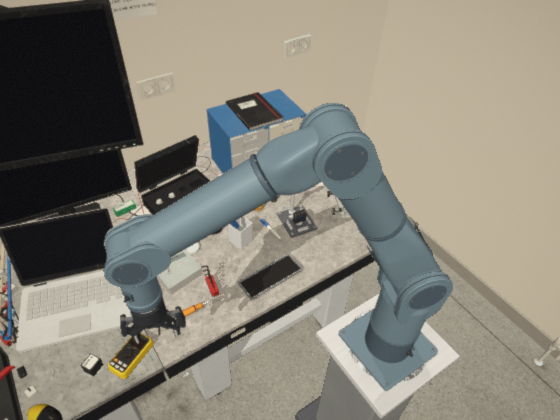

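The top view shows the cup at about (232,205) with the blue handle leaning left, the base plate at (305,218) and its knob at (331,202). The tray is at (234,268) and the marker at (271,208). The scene view is mostly hidden by the arm, so I'll take rough positions from the top view and then look with the wrist camera.

```bash
cat > h.py <<'E'
from rig import ctrl
import cv2,numpy as np
from scipy.spatial.transform import Rotation as Ro
def grab(n):
    m=ctrl.camera_model(n); im=ctrl.capture(n)[:,:,::-1].copy(); return im,m
def ray(m,uv):
    K=m["camera_matrix"];T=np.array(m["world_to_cam"]);d=np.linalg.inv(K)@[uv[0],uv[1],1.]
    R=T[:3,:3];return -R.T@T[:3,3], R.T@(d*[1,-1,-1])
def onplane(m,uv,z):
    o,d=ray(m,uv);return o+d*(z-o[2])/d[2]
def two(m1,a,m2,b):
    o,d=ray(m1,a);p,e=ray(m2,b);A=np.c_[d,-e];s=np.linalg.lstsq(A,p-o,rcond=None)[0]
    x,y=o+d*s[0],p+e*s[1];return (x+y)/2,np.linalg.norm(x-y)
def proj(m,p):
    T=np.array(m["world_to_cam"]);q=(T[:3,:3]@p+T[:3,3])*[1,-1,-1];q=m["camera_matrix"]@q;return q[:2]/q[2]
def delta(p):
    o=ctrl.get_obs();R=Ro.from_quat(o["eef_rot"]);return R.inv().apply(np.array(p)-o["tool_pos"])
def tool():
    o=ctrl.get_obs();M=Ro.from_quat(o["eef_rot"]).as_matrix();return np.round(o["tool_pos"],4),np.round(M.T,3).tolist()
E
python3 - <<'E'
from h import *
m=ctrl.camera_model("top")
for n,uv,z in [("rim",(232,205),.095),("handle",(216,206),.14),("plate",(304,220),.01),("knob",(331,202),.156),("trayTL",(201,257),.014),("trayBR",(268,281),.014),("trayTR",(268,256),.014),("trayBL",(201,283),.014),("mark",(271,208),.01),("base",(285,400),0)]: print(n,onplane(m,uv,z).round(3))
print(tool()); w=ctrl.camera_model("wrist");T=np.array(w["world_to_cam"]);print("cam",-T[:3,:3].T@T[:3,3], -T[2,:3])
print(delta([.44,.08,.33]),delta([.40,-.05,.33]))
E
```

```text
rim [0.595 0.168 0.095]
handle [0.585 0.21  0.14 ]
plate [ 0.564 -0.064  0.01 ]
knob [ 0.605 -0.13   0.156]
trayTL [0.432 0.27  0.014]
trayBR [0.361 0.049 0.014]
trayTR [0.442 0.052 0.014]
trayBL [0.349 0.266 0.014]
mark [0.601 0.047 0.01 ]
base [-0.013 -0.016  0.   ]
(array([0.2528, 0.5983, 0.2306]), [[-0.921, 0.389, -0.0], [0.389, 0.921, -0.001], [-0.0, -0.001, -1.0]])
cam [0.17672265 0.63080449 0.37246536] [ 0.29534455 -0.12584464 -0.94706638]
[-0.37412908 -0.40471676 -0.09879821] [-0.38787697 -0.54003477 -0.09861698]
```

View pics/wrist0.png

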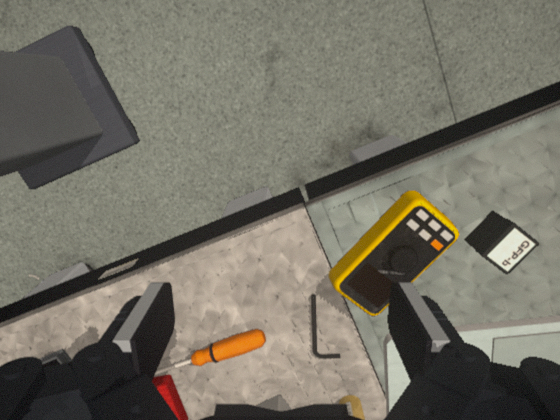

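The wrist view looks toward the robot side, with its image up along tool +x. I'll move above the work to see the cup, plate and tray together.

```bash
python3 -c "
from h import *
print(delta([.62,.07,.36]),delta([.60,.13,.36]))"
```

```text
[-0.54383329 -0.3439146  -0.12885776] [-0.50205892 -0.29642884 -0.12892596]
```

```bash
python3 steer.py '-0.05 -0.03 -0.06 -0.1;-0.1 -0.06 -0.12 -0.2;-0.544 -0.344 -0.129 -0.4;-0.544 -0.344 -0.129 -0.4;-0.544 -0.344 -0.129 -0.4;-0.544 -0.344 -0.129 -0.4;-0.544 -0.344 -0.129 -0.4;-0.544 -0.344 -0.129 -0.4;-0.544 -0.344 -0.129 -0.4;-0.544 -0.344 -0.129 -0.4;-0.544 -0.344 -0.129 -0.4;-0.544 -0.344 -0.129 -0.4;-0.544 -0.344 -0.129 -0.4;-0.544 -0.344 -0.129 -0.4' 0.6
python3 - <<'E'
from h import *
im,m=grab("wrist");cv2.imwrite("pics/w1.png",im);np.save("w1.npy",m);print(tool())
E
```

```text
t: 1.9
tool_pos: [0.6195, 0.0721, 0.3601]
eef_rot: [-0.002, 1.0, 0.0, -0.0]
ft_force: [-0.7, 1.4, -0.4]
width: 0.596
gripper_force: 0.0
(array([0.6196, 0.072 , 0.3602]), [[-1.0, -0.003, 0.0], [-0.003, 1.0, 0.001], [-0.0, 0.001, -1.0]])
```

View pics/w1.png

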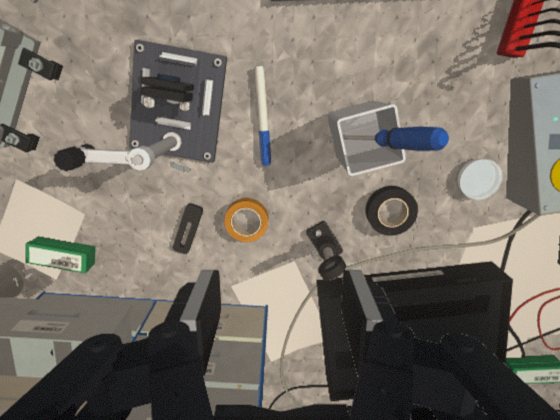

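The wrist view, with world +x down and +y right, shows:
- cup rim centre at about (370,138), with the handle end at (445,139)
- plate corners at (139,42), (227,53), (211,161) and (130,152)
- pivot at (140,157) and knob at (70,158)

I'll take a second viewpoint for triangulation.

```bash
python3 steer.py '0.06 0 0 0;0.12 0.02 0 0;0.14 0.03 0 0;0.14 0.03 0 0'
python3 - <<'E'
from h import *
im,m=grab("wrist");cv2.imwrite("pics/w2.png",im);np.save("w2.npy",m);print(tool())
E
```

```text
t: 2.45
tool_pos: [0.4788, 0.1019, 0.3609]
eef_rot: [-0.002, 1.0, 0.001, 0.0]
ft_force: [-0.2, 0.4, 0.4]
width: 0.599
gripper_force: 0.0
(array([0.48  , 0.101 , 0.3608]), [[-1.0, -0.003, -0.001], [-0.003, 1.0, 0.0], [0.001, 0.0, -1.0]])
```

View pics/w2.png

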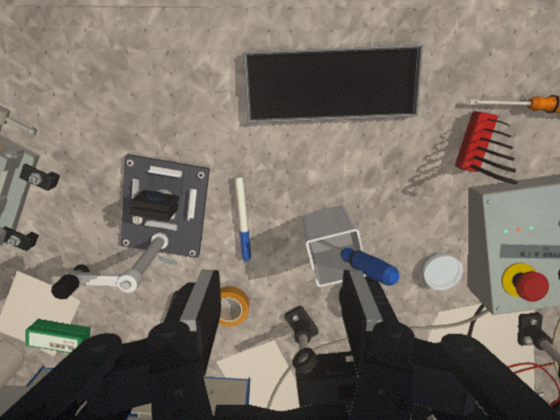

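Second view: tray corners at (247,54), (421,46), (418,117) and (249,122). The rim runs from (306,241) to (358,279), the pivot is at (128,283) and the knob at (65,288). Next, masks and triangulation.

```bash
cat > meas.py <<'E'
from h import *
ims=[cv2.imread(f"pics/w{i}.png") for i in(1,2)];ms=[np.load(f"w{i}.npy",allow_pickle=True).item() for i in(1,2)]
def quad(mask,off):
    c=max(cv2.findContours(mask,cv2.RETR_EXTERNAL,cv2.CHAIN_APPROX_NONE)[0],key=cv2.contourArea);h=cv2.convexHull(c)
    return cv2.approxPolyN(h,4,ensure_convex=True).reshape(4,2)+np.array(off),cv2.contourArea(h)
def roi(im,x0,y0,x1,y1): return cv2.cvtColor(im[y0:y1,x0:x1],cv2.COLOR_BGR2HSV)
def order(q): c=q-q.mean(0);return q[np.argsort(np.arctan2(c[:,1],c[:,0]))]
def show(n,qs,zexp):
    qs=[order(q) for q in qs];print(n)
    P=[]
    for a,b in zip(*qs):
        p,e=two(ms[0],a,ms[1],b);P.append(p);print(a.round(1),b.round(1),p.round(4),"gap",round(e,4))
    for i in(0,1):
        Q=np.array([onplane(ms[i],a,zexp) for a in qs[i]]);print("  plane",i,Q.mean(0).round(4),"sides",np.linalg.norm(Q-np.roll(Q,1,0),axis=1).round(4),"ang",[round(float(np.degrees(np.arctan2(*(Q[(k+1)%4]-Q[k])[1::-1]))),1) for k in range(4)])
# rim
qs=[]
for im,(x0,y0,x1,y1) in zip(ims,[(325,90,415,185),(296,225,372,295)]):
    h=roi(im,x0,y0,x1,y1);mk=((h[...,1]<45)&(h[...,2]>185)).astype(np.uint8)*255
    q,a=quad(mk,(x0,y0));qs.append(q);print("rim area",a)
show("rim",qs,.095)
# plate (dark bluish grey)
qs=[]
for im,(x0,y0,x1,y1) in zip(ims,[(115,25,240,175),(110,145,220,265)]):
    h=roi(im,x0,y0,x1,y1);mk=((h[...,2]<110)).astype(np.uint8)*255;mk=cv2.morphologyEx(mk,cv2.MORPH_OPEN,np.ones((7,7)))
    q,a=quad(mk,(x0,y0));qs.append(q);print("plate area",a)
show("plate",qs,.01)
# tray in w2 only
h=roi(ims[1],235,35,435,135);q,a=quad(((h[...,2]<70)).astype(np.uint8)*255,(235,35));q=order(q)
print("tray lining",q.tolist(),[onplane(ms[1],u,.004).round(4).tolist() for u in q])
# blue handle
for i,(x0,y0,x1,y1) in enumerate([(370,110,460,170),(330,240,410,295)]):
    h=roi(ims[i],x0,y0,x1,y1);mk=((abs(h[...,0].astype(int)-110)<14)&(h[...,1]>120)&(h[...,2]>50)).astype(np.uint8)*255
    c=max(cv2.findContours(mk,0,1)[0],key=cv2.contourArea);r=cv2.minAreaRect(c);M=cv2.boxPoints(r)+[x0,y0];print("handle",M.round(1).tolist(),r[1])
E
python3 meas.py
```

```text
rim area 1789.5
rim area 1346.0
rim
[336 120] [305 241] [0.5754 0.1314 0.0921] gap 0.0004
[396 103] [358 228] [0.5576 0.1927 0.0946] gap 0.0001
[400 126] [362 249] [0.5803 0.197  0.1032] gap 0.0007
[344 155] [312 269] [0.6128 0.1415 0.0918] gap 0.0009
  plane 0 [0.5815 0.166  0.095 ] sides [0.0387 0.0641 0.0245 0.0656] ang [105.8, 15.7, -61.6, -164.1]
  plane 1 [0.5817 0.166  0.095 ] sides [0.038  0.0635 0.0276 0.0643] ang [105.3, 13.9, -65.4, -165.7]
plate area 9385.0
plate area 7338.5
plate
[132  39] [121 153] [ 0.488  -0.1097  0.0022] gap 0.0022
[227  56] [209 167] [5.069e-01 5.500e-03 1.000e-04] gap 0.0006
[214 168] [199 257] [ 0.6532 -0.0223 -0.0228] gap 0.0007
[129 142] [121 247] [ 0.6071 -0.1113  0.042 ] gap 0.0013
  plane 0 [ 0.5636 -0.0599  0.01  ] sides [0.1242 0.1144 0.1403 0.1139] ang [80.7, -9.5, -107.4, 171.2]
  plane 1 [ 0.5625 -0.0602  0.01  ] sides [0.1364 0.1161 0.1342 0.1116] ang [81.0, -9.4, -97.9, 172.5]
tray lining [[246, 54], [420, 47], [415, 113], [251, 119]] [[0.3647, 0.0593, 0.004], [0.3557, 0.272, 0.004], [0.434, 0.2752, 0.004], [0.4426, 0.0638, 0.004]]
handle [[390.0, 127.0], [448.0, 127.0], [448.0, 149.0], [390.0, 149.0]] (22.0, 58.0)
handle [[348.0, 266.0], [356.8, 248.4], [401.6, 270.8], [392.8, 288.4]] (50.087921142578125, 19.677398681640625)
```

The rim's bright side gives a cup yaw of about 15.5° and a height of 93–95 mm, which matches the text. Next I'll triangulate the handle axis, pivot and knob.

```bash
cat >> meas.py <<'E'
print('----')
n=[]
for i,(x0,y0,x1,y1) in enumerate([(370,110,460,170),(330,240,410,295)]):
    h=roi(ims[i],x0,y0,x1,y1);mk=((abs(h[...,0].astype(int)-110)<14)&(h[...,1]>120)&(h[...,2]>50)).astype(np.uint8)*255
    c=max(cv2.findContours(mk,0,1)[0],key=cv2.contourArea);mk=cv2.drawContours(mk*0,[c],0,255,-1)
    ys,xs=np.nonzero(mk);vx,vy,cx,cy=cv2.fitLine(np.c_[xs+x0,ys+y0].astype(np.float32),cv2.DIST_HUBER,0,.01,.01).ravel()
    t=(xs+x0-cx)*vx+(ys+y0-cy)*vy;A=(cx+vx*t.min(),cy+vy*t.min());B=(cx+vx*t.max(),cy+vy*t.max());print(A,B)
    o,d1=ray(ms[i],A);_,d2=ray(ms[i],B);n.append((o,np.cross(d1,d2)))
d=np.cross(n[0][1],n[1][1]);d/=np.linalg.norm(d);d*=np.sign(d[2])
p=np.linalg.solve(np.array([n[0][1],n[1][1],d]),[n[0][0]@n[0][1],n[1][0]@n[1][1],0])
print("axis dir",d.round(3),"tilt",np.degrees(np.arccos(d[2])),"az",np.degrees(np.arctan2(d[1],d[0])))
for z in(.09,.12,.14,.165):print(z,(p+d*(z-p[2])/d[2]).round(4))
print("end",two(ms[0],(444,138.5),ms[1],(394,277)))
print("pivot",two(ms[0],(140,157),ms[1],(128,283)));print("knob",two(ms[0],(69,158),ms[1],(64,288)))
print(ctrl.get_obs()["joints"].round(2))
E
python3 meas.py | sed '1,/----/d'
```

```text
(np.float64(389.9985942095267), np.float64(137.98539655505155)) (np.float64(447.99998198681436), np.float64(138.02644513812598))
(np.float64(352.6168335582338), np.float64(256.7694224390512)) (np.float64(397.393924739033), np.float64(279.2141182700673))
axis dir [-0.128  0.398  0.908] tilt 24.72187778607332 az 107.8765139091057
0.09 [0.5945 0.1854 0.09  ]
0.12 [0.5902 0.1986 0.12  ]
0.14 [0.5874 0.2073 0.14  ]
0.165 [0.5839 0.2183 0.165 ]
end (array([0.58466081, 0.21860784, 0.16174577]), np.float64(0.0006803748802111435))
pivot (array([ 0.60723537, -0.06533199,  0.13622295]), np.float64(0.00012490547924711446))
knob (array([ 0.60577482, -0.12777701,  0.14965638]), np.float64(0.0005106731868245079))
[-0.43  0.13  0.15  1.79 -0.02  1.22  1.3 ]
```

Handle axis measured: 24.7° tilt, azimuth 108°, consistent with the text. Next I'll grip at z≈0.128, which is about y=+55 mm on the handle.

```bash
python3 -c "
from h import *
print(delta([.589,.2023,.1155]))"; python3 steer.py '-0.04 0.04 0 0.18;-0.08 0.07 0 0.36;-0.108 0.1 0 0.54;-0.108 0.1 0 0.72;-0.108 0.1 0 0.9;-0.108 0.1 0 1.08;-0.108 0.1 0.02 1.26;-0.108 0.1 0.04 1.26;-0.108 0.1 0.04 1.26' 0.65; python3 -c "
from h import *
print(delta([.589,.2023,.1155]),tool())"
```

```text
[-0.10894541  0.10090299  0.24550301]
t: 3.62
tool_pos: [0.5881, 0.1996, 0.3185]
eef_rot: [0.589, 0.808, -0.002, -0.0]
ft_force: [-0.3, 0.1, -0.7]
width: 0.651
gripper_force: 0.0
[0.0025175  0.00228349 0.20298088] (array([0.5881, 0.1996, 0.3185]), [[-0.306, 0.952, -0.001], [0.952, 0.306, -0.003], [-0.003, -0.002, -1.0]])
```

```bash
python3 steer.py '0.002 0.002 0.06 0;0.002 0.002 0.12 0;0.002 0.002 0.16 0;0.002 0.002 0.19 0;0.002 0.002 0.203 0;0.002 0.002 0.203 0'; python3 steer.py '0 0 0 0;0 0 0 0;0 0 0 0;0 0 0 0;0 0 0 0' 0
python3 -c "
from h import *
im,m=grab('wrist');cv2.imwrite('pics/w3.png',im);print(tool())"
```

```text
t: 4.38
tool_pos: [0.59, 0.2026, 0.1174]
eef_rot: [0.589, 0.808, -0.0, 0.0]
ft_force: [0.8, 0.8, 1.0]
width: 0.648
gripper_force: 0.0
t: 5.0
tool_pos: [0.5905, 0.2028, 0.1183]
eef_rot: [0.589, 0.808, 0.001, 0.001]
ft_force: [1.0, -1.1, 6.0]
width: 0.26
gripper_force: 59.4
(array([0.5905, 0.2028, 0.1183]), [[-0.306, 0.952, -0.0], [0.952, 0.306, 0.002], [0.002, 0.001, -1.0]])
```

```bash
python3 steer.py '0 0 -0.03 0;0 0 -0.08 0;0 0 -0.12 0;0 0 -0.135 0;0 0 -0.135 0'; python3 -c "
from h import *
print(delta([.400,.142,.24]))"
```

```text
t: 5.68
tool_pos: [0.5894, 0.2028, 0.2523]
eef_rot: [0.589, 0.808, 0.0, 0.0]
ft_force: [-0.4, 1.0, -1.0]
width: 0.259
gripper_force: 58.8
[ 1.25741605e-04 -1.98929283e-01  1.22128148e-02]
```

```bash
python3 steer.py '0 -0.05 0 0;0 -0.1 0 0.1;0 -0.15 0 0.2;0 -0.199 0 0.27;0 -0.199 0.012 0.27;0 -0.199 0.012 0.27'
python3 - <<'E'
from h import *
im,m=grab('top');im2,m2=grab('wrist');print(tool())
v=np.vstack([cv2.resize(im[180:300,140:320],(540,360)),]);cv2.imwrite('pics/a.png',v);cv2.imwrite('pics/w4.png',im2)
E
```

```text
t: 6.42
tool_pos: [0.3992, 0.1416, 0.2388]
eef_rot: [0.692, 0.722, -0.001, -0.0]
ft_force: [0.6, 0.6, -0.1]
width: 0.251
gripper_force: 59.0
(array([0.4006, 0.1419, 0.2398]), [[-0.041, 0.999, -0.001], [0.999, 0.041, -0.001], [-0.0, -0.001, -1.0]])
```

View pics/w4.png

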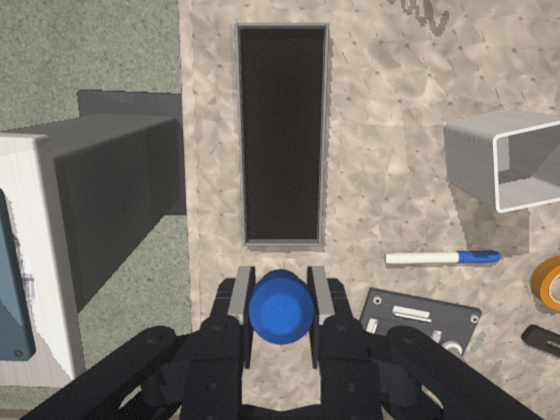

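The screwdriver is still in the grip, with its handle end at (281,307). The tray spans (238,24) to (326,245). Next I'll check the tilt and refine the tray.

Run:
```python
from h import *
m=ctrl.camera_model('wrist')
p=np.array([.4005,.142,.251])
for t in (10,25,40): 
    d=np.array([0.0,np.sin(np.radians(t)),np.cos(np.radians(t))]);print(t,proj(m,p+.034*d).round(1))
im=cv2.imread('pics/w4.png');h=cv2.cvtColor(im,cv2.COLOR_BGR2HSV)[10:255,225:340]
mk=(h[...,2]<70).astype(np.uint8)*255;c=max(cv2.findContours(mk,0,1)[0],key=cv2.contourArea);q=cv2.approxPolyN(cv2.convexHull(c),4).reshape(4,2)+[225,10]
print(q.tolist(),[onplane(m,u,.004).round(4).tolist() for u in q])
outer=[(236,24),(328,24),(324,245),(244,246)];print([onplane(m,u,.014).round(4).tolist() for u in outer])
```

```text
10 [281.2 343.4]
25 [282.3 314.9]
40 [283.3 285.7]
[[323, 28], [316, 238], [246, 241], [239, 28]] [[0.4336, 0.2721, 0.004], [0.4421, 0.065, 0.004], [0.3661, 0.0582, 0.004], [0.3572, 0.269, 0.004]]
[[0.3556, 0.2709, 0.014], [0.4368, 0.2743, 0.014], [0.45, 0.0615, 0.014], [0.3648, 0.0568, 0.014]]
```

```bash
python3 steer.py '0 0 0.05 0;0 0 0.09 0;0 0 0.11 0;0 0 0.116 0;0.007 0 0.122 0;0.017 0 0.13 0;0.027 0 0.138 0;0.037 0 0.146 0'; python3 steer.py '0.009 0 0.01 0;0.016 0 0.02 0;0.023 0 0.031 0;0.029 0 0.041 0;0.033 0 0.053 0;0.037 0 0.064 0;0.039 0 0.075 0;0.041 0 0.083 0;0.041 0 0.086 0;0.041 0 0.086 0'
python3 - <<'E'
from h import *
im,m=grab('scene');cv2.imwrite('pics/s5.png',im);print(tool())
im2,m2=grab('wrist');a=im[210:310,200:340];cv2.imwrite('pics/c5.png',np.vstack([cv2.resize(a,(560,400),interpolation=3)[:200*2][:220],im2[:370]]));cv2.imwrite('pics/w5.png',im2)
E
```

```text
t: 7.52
tool_pos: [0.3992, 0.1814, 0.0954]
eef_rot: [0.692, 0.722, 0.002, -0.001]
ft_force: [-2.9, 1.7, 8.5]
width: 0.257
gripper_force: 58.4
t: 8.78
tool_pos: [0.3968, 0.2198, 0.0083]
eef_rot: [0.692, 0.721, -0.0, -0.0]
ft_force: [0.2, 2.5, 3.6]
width: 0.257
gripper_force: 58.5
(array([0.3968, 0.2196, 0.0084]), [[-0.041, 0.999, -0.0], [0.999, 0.041, -0.0], [-0.0, -0.0, -1.0]])
```

View pics/w5.png

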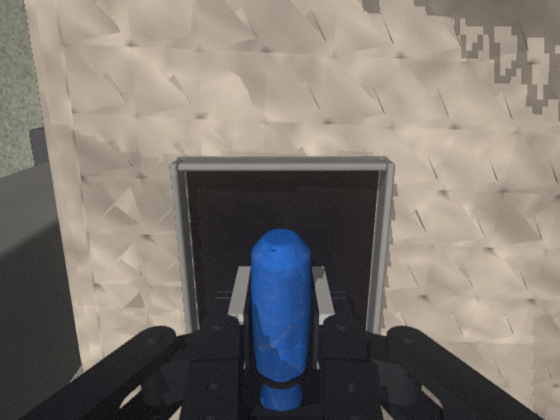

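The screwdriver lies flat in the tray. I'll release it, rise, and move over the cup to tip it toward the robot with shut fingers inside the mouth.

```bash
python3 steer.py '0 0 0 0;0 0 0 0;0 0 -0.004 0' 0.42; python3 steer.py '0 0 -0.04 0;0 0 -0.1 0;0 0 -0.16 0;0 0 -0.2 -0.15;0 0 -0.23 -0.3;0 0 -0.23 -0.48'
python3 - <<'E'
from h import *
im,m=grab('top');cv2.imwrite('pics/t6.png',im);print(tool())
print(delta([.68,.12,.30]))
E
```

```text
t: 9.25
tool_pos: [0.3965, 0.2192, 0.0122]
eef_rot: [0.693, 0.721, -0.001, -0.0]
ft_force: [-0.3, 0.6, -0.0]
width: 0.42
gripper_force: 0.0
t: 10.0
tool_pos: [0.398, 0.2203, 0.2449]
eef_rot: [0.499, 0.867, 0.002, 0.001]
ft_force: [0.5, -0.2, -0.6]
width: 0.421
gripper_force: 0.0
(array([0.3972, 0.2198, 0.2437]), [[-0.509, 0.861, 0.001], [0.861, 0.509, 0.003], [0.002, 0.002, -1.0]])
[-0.22976401  0.19281933 -0.05600396]
```

```bash
python3 steer.py '-0.05 0.05 -0.02 -0.18;-0.1 0.09 -0.04 -0.36;-0.15 0.13 -0.05 -0.54;-0.19 0.16 -0.05 -0.72;-0.22 0.19 -0.05 -0.9;-0.22 0.19 -0.05 -1.08;-0.22 0.19 -0.05 -1.31;-0.22 0.19 -0.05 -1.31;-0.22 0.19 -0.05 -1.31' 0
python3 - <<'E'
from h import *
im,m=grab('wrist');cv2.imwrite('pics/w6.png',im);np.save('w6.npy',m);print(tool(),ctrl.get_obs()['joints'].round(2))
E
```

```text
t: 11.18
tool_pos: [0.6707, 0.1231, 0.2917]
eef_rot: [-0.128, 0.992, -0.0, -0.001]
ft_force: [-0.9, 0.6, 0.1]
width: -0.001
gripper_force: 0.0
(array([0.6708, 0.1232, 0.2918]), [[-0.967, -0.255, 0.001], [-0.255, 0.967, -0.0], [-0.001, -0.0, -1.0]]) [-0.35  0.55  0.17  1.38 -0.09  1.22  1.65]
```

View pics/w6.png

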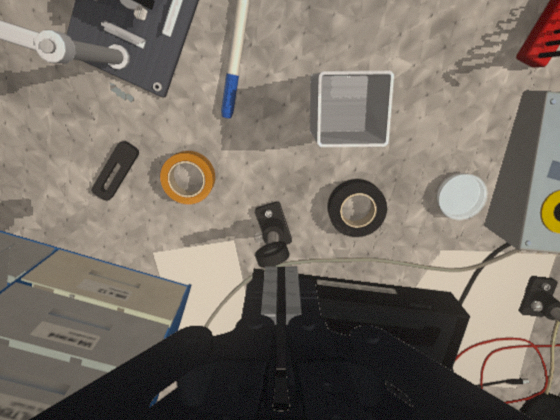

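The cup rim corners are at (319,72), (393,73), (390,145) and (318,146), and the cup is aligned with the tool. The lens mount is at (272,240) and the black tape roll at (357,209).

Run:
```python
from h import *
m=np.load('w6.npy',allow_pickle=True).item()
Q=np.array([onplane(m,u,.095) for u in [(319,72),(393,73),(390,145),(318,146)]]);print(Q.round(4),Q.mean(0),np.linalg.norm(Q-np.roll(Q,1,0),axis=1).round(4))
e=Q[1]-Q[0];f=Q[2]-Q[3];g=Q[3]-Q[0];k=Q[2]-Q[1]
for v in(e,f,g,k):print(np.degrees(np.arctan2(v[1],v[0])))
c=Q.mean(0);c[2]=.15;print(delta(c))
```

```text
[[0.5749 0.1316 0.095 ]
 [0.5598 0.1924 0.095 ]
 [0.6178 0.2108 0.095 ]
 [0.6351 0.1486 0.095 ]] [0.5968972  0.17082946 0.095     ] [0.0625 0.0627 0.0609 0.0646]
104.0228389612021
105.54565978374784
15.786621380702037
17.671256046420382
[0.05917701 0.06487351 0.14187938]
```

```bash
python3 steer.py '0.03 0.03 0.04 0;0.059 0.065 0.08 -0.01;0.059 0.065 0.12 -0.014;0.059 0.065 0.16 -0.014;0.059 0.065 0.2 -0.014;0.059 0.065 0.212 -0.014;0.059 0.065 0.212 -0.014'; python3 -c "
from h import *
print(tool(),delta([.5969,.1708,.08]))"
```

```text
t: 12.1
tool_pos: [0.5973, 0.171, 0.0803]
eef_rot: [-0.136, 0.991, -0.0, -0.0]
ft_force: [-0.1, -0.4, -0.2]
width: -0.002
gripper_force: 0.0
(array([0.5973, 0.171 , 0.0803]), [[-0.963, -0.27, 0.001], [-0.27, 0.963, -0.0], [-0.001, -0.0, -1.0]]) [ 4.41474998e-04 -4.94496857e-05  2.85292910e-04]
```

```bash
python3 steer.py '0.012 0 0 0;0.02 0 0 0;0.028 0 0 0;0.036 0 0.001 0;0.044 0 0.003 0;0.052 0 0.006 0;0.06 0 0.01 0;0.068 0 0.015 0;0.074 0 0.019 0;0.078 0 0.022 0;0.078 0 0.022 0'
python3 - <<'E'
from h import *
im,m=grab('wrist');im2,m2=grab('top');cv2.imwrite('pics/w7.png',im);cv2.imwrite('pics/t7.png',im2)
h=cv2.cvtColor(im2,cv2.COLOR_BGR2HSV)
w=cv2.cvtColor(cv2.imread('pics/w6.png'),cv2.COLOR_BGR2HSV)
print('cup inner',w[85,350],w[130,350],w[110,380],'rim',w[110,319],'table',w[110,430],w[50,350],'shadow',w[120,280])
print(ctrl.get_obs()['ft_force'],ctrl.get_obs()['ft_torque'])
E
```

```text
t: 13.48
tool_pos: [0.5218, 0.1499, 0.0581]
eef_rot: [-0.137, 0.991, -0.0, -0.0]
ft_force: [-0.1, 0.6, 1.6]
width: -0.0
gripper_force: 0.0
cup inner [ 18  23 163] [ 15  18 144] [21 18 98] rim [ 33  10 220] table [ 15  42 157] [ 16  40 161] shadow [ 17  39 130]
[-0.34355685  0.74127828  0.4073651 ] [ 0.02594747 -0.01399042  0.04767172]
```

```bash
cat >> h.py <<'E'
def alu(im,box,k=5,sat=29,vmin=70):
    x0,y0,x1,y1=box;h=cv2.cvtColor(cv2.GaussianBlur(im,(3,3),0),cv2.COLOR_BGR2HSV)[y0:y1,x0:x1]
    mk=((h[...,1]<sat)&(h[...,2]>vmin)).astype(np.uint8)*255;mk=cv2.morphologyEx(mk,cv2.MORPH_OPEN,np.ones((k,k)))
    for c in sorted(cv2.findContours(mk,0,1)[0],key=cv2.contourArea)[::-1][:3]:
        if cv2.contourArea(c)>60:print(' alu area',cv2.contourArea(c),'hull4',(cv2.approxPolyN(cv2.convexHull(c),4).reshape(4,2)+[x0,y0]).tolist())
E
python3 - <<'E'
from h import *
m=ctrl.camera_model('wrist');mt=ctrl.camera_model('top')
a=np.radians(195.6);u=np.array([np.cos(a),np.sin(a),0]);v=np.array([-u[1],u[0],0]);z=np.array([0,0,1.]);c=np.array([.5969,.1708,0])
for ph in (0,45,60,90):
    s,co=np.sin(np.radians(ph)),np.cos(np.radians(ph))
    e=c+.032*u
    P=[e+l*v+.095*(s*u+co*z)+b*.064*(-co*u+s*z) for b in(0,1) for l in(-.032,.032)]
    print(ph,'wrist mouth',[proj(m,p).round().tolist() for p in P],'top',[proj(mt,p).round().tolist() for p in P])
alu(cv2.imread('pics/w7.png'),(0,0,560,420));print('top');alu(cv2.imread('pics/t7.png'),(195,170,265,255),2)
E
```

```text
0 wrist mouth [[365.0, 442.0], [194.0, 442.0], [354.0, 554.0], [205.0, 554.0]] top [[223.0, 217.0], [243.0, 212.0], [219.0, 197.0], [239.0, 192.0]]
45 wrist mouth [[363.0, 247.0], [197.0, 247.0], [383.0, 441.0], [177.0, 440.0]] top [[229.0, 239.0], [249.0, 234.0], [224.0, 223.0], [245.0, 218.0]]
60 wrist mouth [[356.0, 195.0], [205.0, 195.0], [383.0, 345.0], [177.0, 344.0]] top [[231.0, 243.0], [251.0, 239.0], [227.0, 233.0], [247.0, 228.0]]
90 wrist mouth [[341.0, 147.0], [220.0, 146.0], [367.0, 175.0], [194.0, 175.0]] top [[233.0, 248.0], [252.0, 243.0], [231.0, 247.0], [251.0, 242.0]]
 alu area 12569.0 hull4 [[361, 237], [372, 333], [187, 332], [198, 236]]
 alu area 3316.5 hull4 [[559, 146], [559, 153], [137, 48], [142, -5]]
 alu area 533.0 hull4 [[286, 369], [290, 410], [271, 410], [276, 369]]
top
```

The mouth's front rim at (198..361, 237) fits a tilt of about 48° with no sliding, so tipping works. I'll let it down against the finger's back.

```bash
python3 steer.py '0.006 0 0.002 0;0.012 0 0.002 0;0.018 0 0.002 0;0.024 0 0.002 0;0.03 0 0.002 0;0.036 0 0.002 0;0.042 0 0.002 0;0.048 0 0.002 0;0.054 0 0.002 0;0.06 0 0.002 0;0.066 0 0.002 0;0.074 0 0.002 0'; python3 steer.py '0 0 -0.06 0;-0.03 0 -0.12 0;-0.09 0 -0.16 0;-0.15 0 -0.18 0;-0.19 0 -0.2 0;-0.19 0 -0.2 0;-0.19 0 -0.2 0' 1.0
python3 - <<'E'
from h import *
im,m=grab('wrist');im2,m2=grab('top');cv2.imwrite('pics/w8.png',im);cv2.imwrite('pics/t8.png',im2);print(tool())
a=np.radians(195.6);u=np.array([np.cos(a),np.sin(a),0]);v=np.array([-u[1],u[0],0]);c=np.array([.5969,.1708,.064])
P=[c+k*u+l*v for k in(.032,.127) for l in(-.032,.032)]
print('expect',[proj(m,p).round().tolist() for p in P],[proj(m2,p).round().tolist() for p in P])
alu(im,(150,0,470,250));print('top');alu(im2,(195,170,275,260),2)
E
```

```text
t: 15.08
tool_pos: [0.4511, 0.13, 0.0564]
eef_rot: [-0.137, 0.991, 0.0, 0.0]
ft_force: [-0.3, -0.0, -0.6]
width: 0.0
gripper_force: 0.0
t: 15.95
tool_pos: [0.6329, 0.181, 0.2553]
eef_rot: [-0.137, 0.991, -0.0, -0.001]
ft_force: [0.0, -1.0, -0.5]
width: 1.003
gripper_force: 0.0
(array([0.6323, 0.1809, 0.2553]), [[-0.963, -0.271, 0.002], [-0.271, 0.963, -0.0], [-0.002, -0.001, -1.0]])
expect [[318.0, 98.0], [243.0, 98.0], [322.0, -30.0], [239.0, -30.0]] [[224.0, 218.0], [244.0, 213.0], [231.0, 247.0], [251.0, 242.0]]
 alu area 7460.5 hull4 [[321, 0], [317, 98], [243, 98], [240, 0]]
 alu area 1955.0 hull4 [[439, 203], [439, 249], [388, 249], [388, 203]]
top
 alu area 254.0 hull4 [[253, 243], [244, 249], [237, 217], [246, 214]]
```

The cup lies exactly as predicted, with its closed-end edge at (243..318, 98). I'll grip it across its width near the closed end, gently first, to see whether it pivots under gravity.

```bash
python3 -c "
from h import *
print(delta([.5526,.1584,.012]))"; python3 steer.py '0.04 0 0.05 0;0.083 0 0.1 0;0.083 0 0.15 0;0.083 0 0.2 0;0.083 0 0.235 0;0.083 0 0.243 0;0.083 0 0.243 0'; python3 steer.py '0 0 0 0;0 0 0 0;0 0 0 0;0 0 0 0' 0.74
```

```text
[ 8.22446242e-02 -4.14266293e-05  2.43549512e-01]
t: 16.92
tool_pos: [0.5539, 0.1587, 0.0138]
eef_rot: [-0.137, 0.991, -0.0, -0.0]
ft_force: [0.6, 0.4, 0.3]
width: 1.002
gripper_force: 0.0
t: 17.42
tool_pos: [0.5553, 0.1592, 0.015]
eef_rot: [-0.137, 0.991, 0.0, 0.001]
ft_force: [-1.3, -0.7, 6.9]
width: 0.743
gripper_force: 31.0
```

```bash
python3 steer.py '0 0 0 0;0 0 0 0' 0.75; python3 steer.py '0 0 -0.01 0;0 0 -0.02 0;0 0 -0.03 0;0 0 -0.03 0'
python3 - <<'E'
from h import *
im,m=grab('wrist');cv2.imwrite('pics/w9.png',im);alu(im,(100,0,470,420));print(tool())
E
```

```text
t: 17.68
tool_pos: [0.5542, 0.1589, 0.0136]
eef_rot: [-0.137, 0.991, 0.0, 0.0]
ft_force: [-0.5, 0.6, -0.0]
width: 0.751
gripper_force: 0.1
t: 18.18
tool_pos: [0.5549, 0.1591, 0.0445]
eef_rot: [-0.137, 0.991, 0.0, 0.001]
ft_force: [-0.2, 1.3, 0.1]
width: 0.752
gripper_force: 0.1
 alu area 45513.5 hull4 [[381, 78], [361, 333], [201, 333], [179, 78]]
 alu area 82.0 hull4 [[384, 280], [384, 290], [374, 290], [374, 280]]
 alu area 81.0 hull4 [[384, 15], [384, 20], [365, 15], [365, 10]]
(array([0.5545, 0.159 , 0.0439]), [[-0.963, -0.271, -0.001], [-0.271, 0.963, 0.0], [0.001, 0.0, -1.0]])
```

```bash
python3 steer.py '0 0 0.015 0;0 0 0.03 0;0 0 0.03 0'; python3 steer.py '0 0 0 0;0 0 0 0;0 0 -0.01 0;0 0 -0.02 0;0 0 -0.03 0;0 0 -0.04 0;0 0 -0.05 0;0 0 -0.06 0;0 0 -0.07 0;0 0 -0.07 0' 0.747
python3 - <<'E'
from h import *
im,m=grab('wrist');cv2.imwrite('pics/w10.png',im);alu(im,(100,0,470,420));print(tool(),ctrl.get_obs()['ft_force'])
E
```

```text
t: 18.6
tool_pos: [0.5528, 0.1585, 0.0113]
eef_rot: [-0.137, 0.991, -0.0, -0.002]
ft_force: [-0.3, 0.3, -0.6]
width: 0.753
gripper_force: 0.0
t: 19.85
tool_pos: [0.5547, 0.1591, 0.0842]
eef_rot: [-0.137, 0.991, 0.0, 0.001]
ft_force: [0.3, 0.1, -2.8]
width: 0.749
gripper_force: 8.7
 alu area 73605.0 hull4 [[415, 85], [389, 406], [177, 406], [147, 85]]
 alu area 70.5 hull4 [[454, 415], [454, 419], [440, 419], [440, 412]]
(array([0.5543, 0.159 , 0.0836]), [[-0.963, -0.271, -0.001], [-0.271, 0.963, 0.0], [0.001, 0.0, -1.0]]) [-0.34498306 -0.7119918  -3.19773616]
```

```bash
cat >> h.py <<'E'
def cuptilt(m,p,psi,g=(.014,.0),u=None):
    """upper-mouth and lower-mouth and upper-closed corners, grip axis at p, mouth down by psi deg; g=(dist from closed end, above cup axis)"""
    R=Ro.from_quat(ctrl.get_obs()["eef_rot"]).as_matrix();u=R[:,0];v=R[:,1];z=np.array([0,0,1.])
    s,c=np.sin(np.radians(psi)),np.cos(np.radians(psi));a=c*u-s*z;b=s*u+c*z
    return {n:[proj(m,p+(k-g[0])*a+(w-g[1])*b+l*v).round().tolist() for l in(-.032,.032)] for n,k,w in(("MU",.095,.032),("ML",.095,-.032),("CU",0,.032))}
E
python3 - <<'E'
from h import *
m=ctrl.camera_model('wrist')
for psi in(-20,0,20,45,70,90):print(psi,cuptilt(m,np.array([.5543,.159,.0836+.022]),psi))
E
```

```text
-20 {'MU': [[93.0, 190.0], [467.0, 190.0]], 'ML': [[175.0, 66.0], [385.0, 66.0]], 'CU': [[183.0, 424.0], [377.0, 424.0]]}
0 {'MU': [[136.0, 89.0], [424.0, 89.0]], 'ML': [[197.0, 86.0], [364.0, 86.0]], 'CU': [[175.0, 418.0], [386.0, 418.0]]}
20 {'MU': [[171.0, 66.0], [390.0, 66.0]], 'ML': [[211.0, 121.0], [350.0, 121.0]], 'CU': [[168.0, 394.0], [392.0, 394.0]]}
45 {'MU': [[198.0, 89.0], [362.0, 89.0]], 'ML': [[222.0, 175.0], [339.0, 175.0]], 'CU': [[166.0, 346.0], [395.0, 346.0]]}
70 {'MU': [[215.0, 135.0], [346.0, 135.0]], 'ML': [[226.0, 233.0], [334.0, 233.0]], 'CU': [[170.0, 290.0], [390.0, 290.0]]}
90 {'MU': [[222.0, 179.0], [339.0, 179.0]], 'ML': [[227.0, 282.0], [333.0, 282.0]], 'CU': [[177.0, 254.0], [383.0, 254.0]]}
```

It's held at 9 N with the mouth barely drooping (about 7°). I'll loosen slightly so it swings mouth-down by itself.

```bash
python3 steer.py '0 0 0.008 0;0 0 0.012 0;0 0 0.012 0;0 0 0.012 0' 0.748; python3 -c "
from h import *
im,m=grab('wrist');alu(im,(100,0,470,420))";python3 steer.py '0 0 0 0;0 0 0 0;0 0 0 0' 0.749
python3 - <<'E'
from h import *
im,m=grab('wrist');cv2.imwrite('pics/w11.png',im);alu(im,(100,0,470,420));print(tool(),ctrl.get_obs()['ft_force'])
p=ctrl.get_obs()['tool_pos']+np.array([0,0,.022])
for psi in(0,20,40,60,80):print(psi,cuptilt(m,p,psi))
E
```

```text
t: 20.4
tool_pos: [0.5541, 0.1589, 0.0711]
eef_rot: [-0.137, 0.991, -0.0, -0.0]
ft_force: [0.6, -0.4, -3.1]
width: 0.748
gripper_force: 8.6
 alu area 73628.5 hull4 [[415, 85], [389, 406], [173, 408], [146, 85]]
t: 20.82
tool_pos: [0.5544, 0.159, 0.0716]
eef_rot: [-0.137, 0.991, 0.0, 0.0]
ft_force: [-0.1, 0.3, -1.9]
width: 0.748
gripper_force: 2.2
 alu area 41104.0 hull4 [[349, 119], [406, 366], [177, 366], [212, 117]]
 alu area 173.0 hull4 [[275, 0], [303, 8], [303, 13], [254, 0]]
 alu area 168.0 hull4 [[170, 316], [178, 346], [159, 325], [162, 316]]
(array([0.5544, 0.159 , 0.0716]), [[-0.963, -0.271, -0.001], [-0.271, 0.963, -0.0], [0.001, 0.0, -1.0]]) [ 0.27885609  0.3964102  -1.07592021]
0 {'MU': [[136.0, 89.0], [424.0, 89.0]], 'ML': [[197.0, 86.0], [364.0, 86.0]], 'CU': [[175.0, 418.0], [385.0, 418.0]]}
20 {'MU': [[170.0, 65.0], [390.0, 65.0]], 'ML': [[211.0, 121.0], [350.0, 121.0]], 'CU': [[168.0, 394.0], [392.0, 394.0]]}
40 {'MU': [[194.0, 81.0], [366.0, 81.0]], 'ML': [[220.0, 163.0], [341.0, 163.0]], 'CU': [[165.0, 357.0], [394.0, 357.0]]}
60 {'MU': [[209.0, 115.0], [351.0, 115.0]], 'ML': [[225.0, 209.0], [336.0, 209.0]], 'CU': [[167.0, 312.0], [393.0, 312.0]]}
80 {'MU': [[219.0, 157.0], [342.0, 157.0]], 'ML': [[227.0, 257.0], [334.0, 257.0]], 'CU': [[173.0, 271.0], [387.0, 271.0]]}
```

Now tilted to about 60°, mouth down. I'll lift a little and see whether it swings on.

```bash
python3 steer.py '0 0 -0.003 0;0 0 -0.006 0;0 0 -0.009 0;0 0 -0.009 0;0 0 -0.009 0' 0.7487
python3 - <<'E'
from h import *
im,m=grab('wrist');cv2.imwrite('pics/w12.png',im);alu(im,(100,0,470,420));print(tool(),ctrl.get_obs()['ft_force'])
p=ctrl.get_obs()['tool_pos']+np.array([0,0,.022])
for psi in(60,70,80,90):print(psi,cuptilt(m,p,psi))
E
```

```text
t: 21.5
tool_pos: [0.554, 0.1589, 0.0803]
eef_rot: [-0.137, 0.991, -0.0, -0.0]
ft_force: [-0.7, 0.2, -3.5]
width: 0.745
gripper_force: 2.5
 alu area 41081.0 hull4 [[349, 119], [408, 365], [177, 368], [212, 119]]
 alu area 135.5 hull4 [[173, 321], [173, 341], [159, 327], [159, 321]]
 alu area 112.5 hull4 [[400, 312], [400, 324], [387, 320], [387, 312]]
(array([0.554 , 0.1589, 0.0802]), [[-0.963, -0.271, 0.0], [-0.271, 0.963, -0.0], [-0.0, -0.0, -1.0]]) [-0.04671757 -0.20442027 -3.15620118]
60 {'MU': [[209.0, 115.0], [351.0, 115.0]], 'ML': [[225.0, 209.0], [336.0, 209.0]], 'CU': [[167.0, 312.0], [393.0, 312.0]]}
70 {'MU': [[215.0, 135.0], [346.0, 135.0]], 'ML': [[226.0, 233.0], [334.0, 233.0]], 'CU': [[170.0, 290.0], [390.0, 290.0]]}
80 {'MU': [[219.0, 157.0], [342.0, 157.0]], 'ML': [[227.0, 257.0], [334.0, 257.0]], 'CU': [[173.0, 271.0], [387.0, 271.0]]}
90 {'MU': [[222.0, 179.0], [339.0, 179.0]], 'ML': [[227.0, 282.0], [333.0, 282.0]], 'CU': [[177.0, 254.0], [383.0, 254.0]]}
```

View pics/w12.png

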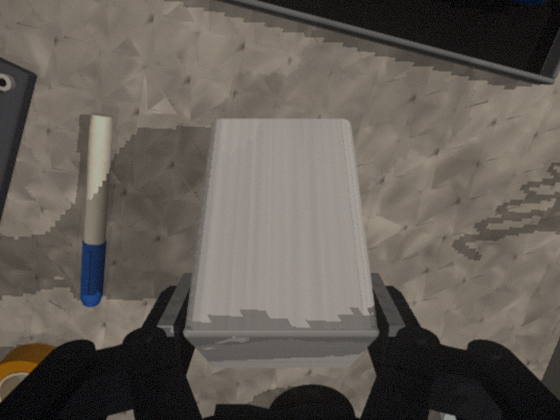

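The cup hangs mouth-down at about 57°: its top wall runs from (212,119) to row 333, and the closed face ends at row 365. The marker and tray are clear of it. I'll set the mouth edge on the table and drag toward the tray so friction swings it upright.

```bash
python3 steer.py '0 0 0.005 0;0 0 0.01 0;0 0 0.011 0;0.006 0 0.011 0;0.014 0 0.011 0;0.022 0 0.011 0;0.03 0 0.011 0;0.036 0 0.011 0;0.036 0 0.011 0'
python3 - <<'E'
from h import *
im,m=grab('wrist');cv2.imwrite('pics/w13.png',im);alu(im,(100,0,470,420));print(tool(),ctrl.get_obs()['ft_force'])
p=ctrl.get_obs()['tool_pos']+np.array([0,0,.022])
for psi in(60,75,90):print(psi,cuptilt(m,p,psi))
E
```

```text
t: 22.68
tool_pos: [0.5184, 0.1488, 0.069]
eef_rot: [-0.137, 0.991, -0.0, -0.001]
ft_force: [-1.1, -0.7, -1.5]
width: 0.749
gripper_force: 3.0
 alu area 41402.0 hull4 [[341, 162], [438, 413], [126, 409], [221, 160]]
 alu area 2370.0 hull4 [[469, 131], [469, 138], [147, 58], [152, -3]]
(array([0.519 , 0.149 , 0.0692]), [[-0.963, -0.271, 0.001], [-0.271, 0.963, -0.0], [-0.001, -0.0, -1.0]]) [-0.7013126   0.33555136 -0.75245996]
60 {'MU': [[209.0, 117.0], [351.0, 117.0]], 'ML': [[225.0, 210.0], [336.0, 210.0]], 'CU': [[167.0, 314.0], [393.0, 314.0]]}
75 {'MU': [[217.0, 147.0], [344.0, 147.0]], 'ML': [[227.0, 246.0], [334.0, 246.0]], 'CU': [[171.0, 282.0], [389.0, 282.0]]}
90 {'MU': [[222.0, 180.0], [339.0, 180.0]], 'ML': [[227.0, 283.0], [333.0, 283.0]], 'CU': [[177.0, 256.0], [383.0, 256.0]]}
```

```bash
python3 steer.py '0.006 0 0.001 0;0.012 0 0.003 0;0.012 0 0.005 0;0.012 0 0.007 0;0.012 0 0.007 0'
python3 -c "
from h import *
im,m=grab('wrist');alu(im,(100,0,470,420));print(tool(),ctrl.get_obs()['ft_force'],ctrl.get_obs()['gripper_force'])
p=ctrl.get_obs()['tool_pos']+np.array([0,0,.022])
for psi in(75,90):print(psi,cuptilt(m,p,psi))"
```

```text
t: 23.35
tool_pos: [0.5078, 0.1459, 0.0623]
eef_rot: [-0.137, 0.991, -0.0, -0.0]
ft_force: [-1.5, -0.6, 3.0]
width: 0.749
gripper_force: 3.8
 alu area 40792.5 hull4 [[339, 176], [445, 417], [117, 417], [223, 176]]
 alu area 3395.0 hull4 [[469, 152], [469, 160], [143, 81], [153, -4]]
(array([0.5078, 0.1459, 0.0623]), [[-0.963, -0.271, 0.0], [-0.271, 0.963, -0.0], [-0.0, -0.0, -1.0]]) [-2.01215656 -0.64159004  3.43884985] 3.8289049174636602
75 {'MU': [[217.0, 146.0], [344.0, 146.0]], 'ML': [[227.0, 245.0], [334.0, 245.0]], 'CU': [[171.0, 280.0], [389.0, 280.0]]}
90 {'MU': [[222.0, 179.0], [339.0, 179.0]], 'ML': [[227.0, 282.0], [333.0, 282.0]], 'CU': [[177.0, 254.0], [383.0, 254.0]]}
```

It stands at about 90° with the mouth on the table. I'll release, rise, and look at the cup and plate.

```bash
python3 steer.py '0 0 0 0;0 0 0 0;0 0 -0.05 0;0 0 -0.11 0;-0.01 0 -0.17 0;-0.05 -0.03 -0.22 0;-0.1 -0.07 -0.24 0;-0.14 -0.1 -0.24 0;-0.14 -0.13 -0.24 0;-0.14 -0.13 -0.24 0;-0.14 -0.13 -0.24 0' 1.0
python3 - <<'E'
from h import *
im,m=grab('wrist');cv2.imwrite('pics/w14.png',im);np.save('w14.npy',m);print(tool())
c=np.array([.508,.146,.095]);print('cup top expect',proj(m,c),'seat',proj(m,[.565,-.06,.01]))
alu(im,(200,0,470,250));im2,m2=grab('top');cv2.imwrite('pics/t14.png',im2);print('top',proj(m2,c));alu(im2,(195,190,275,260),2)
u,v=proj(m,[.58,-.07,.05]).astype(int);print(u,v)
x0,y0=max(u-110,0),max(v-90,0);cv2.imwrite('pics/plate.png',cv2.resize(im[y0:y0+200,x0:x0+260],None,fx=3,fy=3,interpolation=cv2.INTER_CUBIC)[:600,:800]);print('crop',x0,y0)
E
```

```text
t: 24.78
tool_pos: [0.6774, 0.0597, 0.302]
eef_rot: [-0.137, 0.991, 0.001, -0.0]
ft_force: [0.1, -0.1, 0.6]
width: 0.996
gripper_force: 0.0
(array([0.6773, 0.0603, 0.3022]), [[-0.962, -0.272, 0.0], [-0.272, 0.962, 0.001], [-0.0, 0.001, -1.0]])
cup top expect [435.76819266   9.02782939] seat [199.00675745  22.6990369 ]
 alu area 4633.0 hull4 [[469, 0], [469, 50], [370, 50], [373, 0]]
 alu area 3925.0 hull4 [[268, 0], [224, 106], [200, 94], [200, 0]]
top [237.89882913 233.40826032]
 alu area 255.5 hull4 [[242, 249], [232, 249], [227, 229], [242, 226]]
176 30
crop 66 0
```

```bash
python3 steer.py '0.05 0 0 0;0.1 0 0 0;0.11 -0.01 0 0;0.11 -0.01 0 0'
python3 - <<'E'
from h import *
im,m=grab('wrist');cv2.imwrite('pics/w15.png',im);np.save('w15.npy',m);print(tool())
c=np.array([.508,.146,.095]);print('cup top expect',proj(m,c))
alu(im,(330,20,560,300))
u,v=proj(m,[.575,-.07,.05]).astype(int);x0,y0=max(u-130,0),max(v-100,0);cv2.imwrite('pics/plate.png',cv2.resize(im[y0:y0+200,x0:x0+266],None,fx=3,fy=3,interpolation=cv2.INTER_CUBIC)[:600,:800]);print('crop',x0,y0)
E
```

```text
t: 25.38
tool_pos: [0.5751, 0.019, 0.3031]
eef_rot: [-0.136, 0.991, -0.0, 0.001]
ft_force: [1.0, 0.3, 0.3]
width: 0.999
gripper_force: 0.0
(array([0.5757, 0.0199, 0.3029]), [[-0.963, -0.271, -0.002], [-0.271, 0.963, -0.0], [0.002, 0.0, -1.0]])
cup top expect [432.36354903 140.86882355]
 alu area 6312.5 hull4 [[474, 95], [462, 167], [372, 167], [376, 95]]
 alu area 1347.0 hull4 [[522, 268], [522, 299], [477, 299], [477, 257]]
 alu area 167.5 hull4 [[412, 284], [421, 299], [409, 299], [400, 284]]
crop 68 40
```

View pics/plate.png

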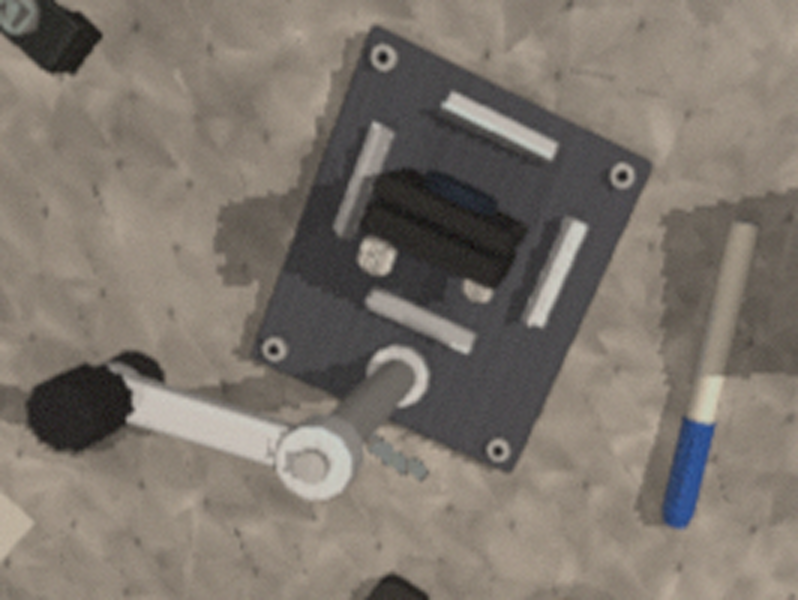

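The plate shows clearly, in crop pixels (÷3, + (68,40) for full image):
- plate corners at (373,27), (652,160), (512,470) and (258,360)
- flange centres at (500,125), (558,272), (420,322) and (364,180)
- pivot at (311,465) and knob at (82,405)

Next, the seat pose.

Run:
```python
from h import *
m=np.load('w15.npy',allow_pickle=True).item();f=lambda x,y:np.array([x/3+68,y/3+40])
w1=np.load('w1.npy',allow_pickle=True).item();w2=np.load('w2.npy',allow_pickle=True).item()
F=[onplane(m,f(*q),.019) for q in[(500,125),(558,272),(420,322),(364,180)]]
print('flange mean',np.mean(F,0).round(4),'tb',((F[0]+F[2])/2).round(4),'lr',((F[1]+F[3])/2).round(4),'dist',np.linalg.norm(F[0]-F[2]),np.linalg.norm(F[1]-F[3]))
a=F[2]-F[0];b=F[1]-F[3];print('x az',np.degrees(np.arctan2(a[1],a[0])),'y az',np.degrees(np.arctan2(b[1],b[0])))
C=np.array([onplane(m,f(*q),.01) for q in[(373,27),(652,160),(512,470),(258,360)]]);print('corners',C.round(4).tolist(),np.linalg.norm(C-np.roll(C,1,0),axis=1).round(4),C.mean(0).round(4))
for k in range(4):
    v=C[(k+1)%4]-C[k];print(round(float(np.degrees(np.arctan2(v[1],v[0]))),1))
x=a/np.linalg.norm(a);print('seat from corners',(C.mean(0)-.015*x).round(4))
print('pivot w2',two(m,f(311,465),w2,(128,283)),'w1',two(m,f(311,465),w1,(140,157)))
print('knob',two(m,f(78,408),w2,(64,288)),onplane(m,f(78,408),.152))
print('corner heights',two(m,f(373,27),w2,(126,154))[0],two(m,f(652,160),w2,(209,167))[0],two(m,f(373,27),w1,(137,41))[0])
# cup
im=cv2.imread('pics/w15.png');
for k,s in((3,20),(3,25)): alu(im,(340,60,500,220),k,s)
```

```text
flange mean [ 0.5478 -0.0563  0.019 ] tb [ 0.5479 -0.0569  0.019 ] lr [ 0.5477 -0.0557  0.019 ] dist 0.07775345970720146 0.07698303206408422
x az -9.394595390156676 y az 80.38776053917955
corners [[0.4899, -0.1026, 0.01], [0.5066, 0.0052, 0.01], [0.6365, -0.0163, 0.01], [0.6198, -0.1221, 0.01]] [0.1313 0.1091 0.1317 0.1071] [ 0.5632 -0.059   0.01  ]
81.2
-9.4
-99.0
171.5
seat from corners [ 0.5484 -0.0565  0.01  ]
pivot w2 (array([ 0.61371442, -0.07037178,  0.1249963 ]), np.float64(1.511328541425591e-05)) w1 (array([ 0.60842069, -0.06683788,  0.13593212]), np.float64(0.0032425894568908196))
knob (array([ 0.60585167, -0.128243  ,  0.14947815]), np.float64(0.0001458916952914813)) [ 0.60485547 -0.12722588  0.152     ]
corner heights [ 4.89692259e-01 -1.05020377e-01  2.67307684e-04] [0.50677909 0.00533444 0.00075049] [ 0.48955738 -0.10704774 -0.00974906]
 alu area 4331.0 hull4 [[461, 166], [401, 166], [373, 98], [473, 95]]
 alu area 181.0 hull4 [[499, 86], [499, 89], [423, 70], [423, 66]]
 alu area 132.0 hull4 [[394, 129], [393, 136], [372, 131], [380, 115]]
 alu area 6168.0 hull4 [[473, 95], [462, 166], [372, 166], [377, 95]]
 alu area 272.5 hull4 [[399, 60], [499, 86], [499, 90], [383, 60]]
```

Run:
```python
from h import *
m=np.load('w15.npy',allow_pickle=True).item();u=np.array([-.963,-.271,0]);v=np.array([-.271,.963,0])
o=np.array([.508,.146,0])
for q in[(430,166),(430,95),(472,100),(464,160),(401,160)]:
    for z in(.095,0):
        p=onplane(m,q,z);print(q,z,'tool-x',round(float((p-o)@u),4),'tool-y',round(float((p-o)@v),4))
im=cv2.imread('pics/w15.png');h=cv2.cvtColor(im,cv2.COLOR_BGR2HSV)
print([int(x) for x in h[130,360:490:3,2]]);print([int(x) for x in h[80:185:3,440,2]]);print(delta([.508,.146,.2]))
```

```text
(430, 166) 0.095 tool-x -0.0236 tool-y 0.0008
(430, 166) 0 tool-x -0.0444 tool-y 0.0391
(430, 95) 0.095 tool-x 0.0406 tool-y -0.0074
(430, 95) 0 tool-x 0.0373 tool-y 0.0287
(472, 100) 0.095 tool-x 0.0363 tool-y 0.0307
(472, 100) 0 tool-x 0.0319 tool-y 0.0771
(464, 160) 0.095 tool-x -0.0179 tool-y 0.0321
(464, 160) 0 tool-x -0.0371 tool-y 0.0788
(401, 160) 0.095 tool-x -0.0179 tool-y -0.0272
(401, 160) 0 tool-x -0.0371 tool-y 0.0035
[105, 106, 107, 114, 97, 83, 84, 86, 83, 89, 89, 86, 83, 131, 199, 201, 199, 198, 197, 198, 199, 198, 201, 200, 199, 195, 201, 200, 201, 201, 199, 199, 198, 202, 202, 199, 169, 158, 156, 158, 148, 153, 152, 151]
[97, 148, 156, 147, 137, 123, 170, 202, 204, 200, 204, 202, 200, 199, 200, 198, 197, 203, 198, 198, 200, 196, 198, 198, 198, 199, 200, 196, 203, 155, 165, 155, 156, 152, 141]
[0.03112344 0.13977663 0.10286017]
```

The cup stands upright, with its top face 64 mm square at z=0.095 and centred at (0.4998, 0.1437). I'll square it by gripping one way, then the other.

```bash
python3 -c "
from h import *
print(delta([.4998,.1437,.058]))"; python3 steer.py '0.02 0.05 0.02 0.18;0.04 0.1 0.04 0.36;0.04 0.139 0.06 0.54;0.04 0.139 0.08 0.72;0.04 0.139 0.1 0.9;0.04 0.139 0.1 1.08;0.04 0.139 0.1 1.26;0.04 0.139 0.1 1.44;0.04 0.139 0.1 1.57;0.04 0.139 0.1 1.57;0.04 0.139 0.1 1.57' 1.0; python3 -c "
from h import *
print(delta([.4998,.1437,.058]),tool())"
```

```text
[0.03991161 0.13979069 0.24484362]
t: 26.8
tool_pos: [0.4991, 0.1429, 0.2022]
eef_rot: [0.602, 0.798, 0.0, 0.0]
ft_force: [-0.6, 0.5, -0.7]
width: 1.0
gripper_force: 0.0
[0.00057437 0.00088045 0.14420626] (array([0.4991, 0.1429, 0.2022]), [[-0.275, 0.961, -0.0], [0.961, 0.275, 0.0], [0.0, -0.0, -1.0]])
```

```bash
python3 steer.py '0 0 0.05 0;0 0 0.1 0;0 0 0.135 0;0 0 0.144 0;0 0 0.144 0' 1.0; python3 steer.py '0 0 0 0;0 0 0 0;0 0 0 0;0 0 0 0' 0.735; python3 steer.py '0 0 0 0;0 0 0 0;0 0 -0.03 0;0 0 -0.066 0;0 0 -0.066 -0.18;0 0 -0.066 -0.36;0 0 -0.066 -0.54;0 0 -0.066 -0.72;0 0 -0.066 -0.9;0 0 -0.066 -1.08;0 0 -0.066 -1.26;0 0 -0.066 -1.44;0 0 -0.066 -1.57;0 0 -0.066 -1.57;0 0 -0.03 -1.57;0 0 0 -1.57;0 0 0 -1.57' 1.0; python3 steer.py '0 0 0 0;0 0 0 0;0 0 0 0;0 0 0 0;0 0 0 0' 0; python3 -c "
from h import *
print(tool(),ctrl.get_obs()['joints'].round(2))"
```

```text
t: 27.42
tool_pos: [0.4989, 0.1423, 0.0586]
eef_rot: [0.603, 0.798, 0.0, 0.0]
ft_force: [-0.1, -1.1, 0.4]
width: 1.001
gripper_force: 0.0
t: 27.92
tool_pos: [0.5004, 0.1429, 0.0601]
eef_rot: [0.603, 0.797, 0.002, 0.001]
ft_force: [0.8, 0.1, 6.5]
width: 0.744
gripper_force: 42.2
t: 30.05
tool_pos: [0.4966, 0.1416, 0.0567]
eef_rot: [-0.136, 0.991, -0.001, -0.002]
ft_force: [-0.0, -0.8, 1.1]
width: 1.0
gripper_force: 0.0
t: 30.68
tool_pos: [0.4995, 0.1428, 0.0598]
eef_rot: [-0.137, 0.991, 0.0, 0.001]
ft_force: [-1.4, 0.3, 7.9]
width: 0.742
gripper_force: 66.7
(array([0.4995, 0.1428, 0.0598]), [[-0.963, -0.271, -0.002], [-0.271, 0.963, 0.0], [0.002, 0.001, -1.0]]) [-0.37  0.58  0.    1.99 -0.    0.57  1.48]
```

```bash
python3 steer.py '0 0 -0.04 0;0 0 -0.09 0;0 0 -0.13 0;0 0 -0.14 0;0 0 -0.14 0'; python3 -c "
from h import *
print(delta([.5476,-.0564,.2]))"
```

```text
t: 31.3
tool_pos: [0.4983, 0.1421, 0.1981]
eef_rot: [-0.137, 0.991, -0.0, 0.0]
ft_force: [-0.0, 0.7, -3.0]
width: 0.736
gripper_force: 68.5
[ 0.00626683 -0.2044084  -0.00186051]
```

```bash
python3 steer.py '0.002 -0.05 0 0.1;0.004 -0.1 0 0.2;0.006 -0.15 0 0.3;0.006 -0.19 0 0.4;0.006 -0.204 0 0.436;0.006 -0.204 0 0.436;0.006 -0.204 0 0.436'
python3 - <<'E'
from h import *
im,m=grab('wrist');cv2.imwrite('pics/w16.png',im);np.save('w16.npy',m);print(tool(),delta([.5476,-.0564,.2]))
t,_=tool();R=Ro.from_quat(ctrl.get_obs()['eef_rot']).as_matrix()
print('expect top corners',[proj(m,R@np.array([a,b,0])+t+[0,0,.035]).round(1).tolist() for a,b in((.032,-.032),(.032,.032),(-.032,-.032),(-.032,.032))],'mouth',[proj(m,R@np.array([.032,b,0])+t-[0,0,.06]).round(1).tolist() for b in(-.032,.032)])
alu(im,(100,0,470,420))
g=cv2.cvtColor(im,cv2.COLOR_BGR2HSV)[:,280,2];print([(r,int(g[r])) for r in range(150,420,6)])
E
```

```text
t: 32.17
tool_pos: [0.5473, -0.0538, 0.1974]
eef_rot: [0.079, 0.997, 0.0, -0.001]
ft_force: [-0.6, 0.2, -2.9]
width: 0.735
gripper_force: 68.4
(array([ 0.5475, -0.0538,  0.1977]), [[-0.987, 0.158, 0.001], [0.158, 0.987, 0.001], [-0.001, 0.001, -1.0]]) [-0.00051512 -0.00258636 -0.00228186]
expect top corners [[177.5, 253.7], [382.9, 253.7], [192.9, 412.7], [367.7, 412.6]] mouth [[222.2, 179.2], [338.4, 179.2]]
 alu area 39738.5 hull4 [[325, 158], [461, 413], [196, 411], [168, 156]]
 alu area 529.0 hull4 [[302, 132], [302, 143], [251, 143], [251, 132]]
 alu area 433.0 hull4 [[182, 303], [174, 341], [159, 325], [174, 295]]
[(150, 62), (156, 64), (162, 61), (168, 58), (174, 44), (180, 38), (186, 119), (192, 117), (198, 116), (204, 114), (210, 119), (216, 114), (222, 116), (228, 112), (234, 113), (240, 117), (246, 118), (252, 114), (258, 168), (264, 164), (270, 172), (276, 164), (282, 169), (288, 169), (294, 169), (300, 168), (306, 164), (312, 164), (318, 167), (324, 175), (330, 178), (336, 179), (342, 149), (348, 128), (354, 134), (360, 129), (366, 127), (372, 128), (378, 121), (384, 123), (390, 126), (396, 124), (402, 123), (408, 119), (414, 28)]
```

Run:
```python
from h import *
im=cv2.imread('pics/w16.png');m=np.load('w16.npy',allow_pickle=True).item()
g=cv2.GaussianBlur(cv2.cvtColor(im,cv2.COLOR_BGR2GRAY),(3,3),0).astype(int)
print('edges top/mouth rows per col')
for c in(240,260,280,300,320):
    d=np.diff(g[:,c]);print(c,'mouth',170+int(np.argmax(d[170:196])),'top',245+int(np.argmax(d[245:268])))
for r in(200,220,240):
    d=np.abs(np.diff(g[r]));L=150+int(np.argmax(d[150:235]));Rr=325+int(np.argmax(d[325:410]));print('row',r,'L',L,'R',Rr)
t,_=tool();R=Ro.from_quat(ctrl.get_obs()['eef_rot']).as_matrix()
for z,n in((-.06,'mouth'),(.035,'top')):
    for x in(.030,.031,.032): print(n,x,proj(m,R@np.array([x,0,0])+t+[0,0,z]).round(1))
x=np.array([np.cos(np.radians(-9.3)),np.sin(np.radians(-9.3)),0]);s=np.array([.548,-.0564,.019]);y=np.array([-x[1],x[0],0])
print('flange exp',proj(m,s-.0387*x),proj(m,s-.0387*x-.018*y),proj(m,s-.0387*x+.018*y))
h=cv2.cvtColor(im,cv2.COLOR_BGR2HSV);mk=((h[...,1]<40)&(h[...,2]>140)).astype(np.uint8)*255;mk[:110]=0;mk[160:]=0;mk[:,:220]=0;mk[:,330:]=0
for c in cv2.findContours(mk,0,1)[0]:
    if cv2.contourArea(c)>30:print('flange obs',cv2.minAreaRect(c))
```

```text
edges top/mouth rows per col
240 mouth 181 top 255
260 mouth 181 top 255
280 mouth 181 top 256
300 mouth 181 top 255
320 mouth 173 top 256
row 200 L 217 R 403
row 220 L 186 R 391
row 240 L 188 R 409
mouth 0.03 [280.3 182.7]
mouth 0.031 [280.3 181. ]
mouth 0.032 [280.3 179.2]
top 0.03 [280.2 259.5]
top 0.031 [280.2 256.6]
top 0.032 [280.2 253.7]
flange exp [277.57160369 138.22576345] [256.26167988 138.14637759] [298.87645196 138.3051304 ]
flange obs ((276.0, 137.49998474121094), (47.99999237060547, 6.999999046325684), -0.0)
```

Run:
```python
from h import *
im=cv2.imread('pics/w16.png');m=np.load('w16.npy',allow_pickle=True).item()
h=cv2.cvtColor(im,cv2.COLOR_BGR2HSV)
for r in(185,190,195,200,258,262):print(r,'V L',[int(x) for x in h[r,170:236:3,2]],'R',[int(x) for x in h[r,325:391:3,2]])
t,_=tool();R=Ro.from_quat(ctrl.get_obs()['eef_rot']).as_matrix()
print([proj(m,R@np.array([.031,b,0])+t+[0,0,z]).round(1).tolist() for z in(-.06,-.05) for b in(-.032,.032)])
```

```text
185 V L [128, 133, 133, 120, 126, 127, 128, 136, 130, 128, 128, 132, 122, 91, 89, 62, 65, 63, 53, 88, 110, 117] R [118, 118, 110, 124, 113, 125, 125, 124, 132, 134, 130, 130, 124, 121, 118, 123, 139, 126, 111, 109, 94, 93]
190 V L [110, 118, 127, 120, 123, 125, 130, 126, 137, 129, 131, 130, 120, 100, 94, 66, 51, 48, 92, 113, 115, 123] R [118, 119, 114, 110, 122, 124, 121, 124, 124, 128, 138, 138, 133, 134, 128, 140, 156, 134, 109, 107, 94, 86]
195 V L [123, 126, 121, 123, 130, 131, 143, 144, 137, 137, 136, 129, 119, 83, 86, 66, 48, 88, 108, 115, 118, 117] R [119, 113, 121, 118, 120, 114, 125, 140, 150, 144, 143, 147, 146, 142, 139, 141, 147, 128, 114, 108, 108, 88]
200 V L [125, 125, 124, 127, 129, 129, 134, 118, 136, 131, 104, 97, 90, 89, 89, 75, 83, 106, 112, 115, 116, 115] R [119, 117, 116, 117, 116, 119, 116, 120, 132, 137, 133, 130, 132, 135, 134, 138, 136, 140, 104, 103, 107, 109]
258 V L [99, 102, 102, 101, 101, 154, 166, 165, 169, 164, 167, 172, 166, 167, 167, 165, 166, 167, 167, 166, 168, 167] R [165, 166, 163, 165, 169, 167, 166, 164, 165, 167, 164, 167, 163, 167, 168, 168, 167, 164, 135, 120, 127, 126]
262 V L [93, 99, 104, 100, 124, 163, 168, 170, 169, 169, 167, 173, 171, 172, 168, 168, 170, 171, 171, 171, 172, 171] R [167, 166, 166, 166, 165, 169, 166, 162, 164, 165, 162, 167, 166, 164, 164, 167, 166, 164, 159, 122, 125, 125]
[[222.3, 181.0], [338.3, 181.0], [219.5, 185.7], [341.1, 185.7]]
```

```bash
python3 -c "
from h import *
print(delta([.5464,-.0571,.145]))"; python3 steer.py '0.001 -0.0033 0.02 0;0.001 -0.0033 0.04 0;0.001 -0.0033 0.052 0;0.001 -0.0033 0.052 0;0.001 -0.0033 0.052 0'
cat > fl.py <<'E'
from h import *
im,m=grab('wrist');cv2.imwrite('pics/w17.png',im);t,_=tool();R=Ro.from_quat(ctrl.get_obs()['eef_rot']).as_matrix();print(t,'yaw x',np.degrees(np.arctan2(R[1,0],R[0,0])))
h=cv2.cvtColor(im,cv2.COLOR_BGR2HSV);mk=((h[...,1]<40)&(h[...,2]>140)).astype(np.uint8)*255;mk[180:]=0;mk[:,:200]=0;mk[:,350:]=0
for c in cv2.findContours(mk,0,1)[0]:
    if cv2.contourArea(c)>60:
        r=cv2.minAreaRect(c);print('flange',r[0],r[1],r[2]);p=R.T@(onplane(m,r[0],.019)-t);print(' in tool',p.round(4))
E
python3 fl.py
```

```text
[ 0.00048667 -0.00350833  0.05271883]
t: 32.85
tool_pos: [0.547, -0.0586, 0.147]
eef_rot: [0.081, 0.997, 0.0, 0.001]
ft_force: [1.0, -0.2, -3.4]
width: 0.742
gripper_force: 68.4
[ 0.5471 -0.0587  0.1471] yaw x 170.75037464170958
flange (282.0, 145.5) (9.0, 58.0) 90.0
 in tool [0.0394 0.0012 0.128 ]
flange (218.0, 140.0) (10.0, 10.0) 90.0
 in tool [ 0.0433 -0.0444  0.128 ]
```

```bash
python3 steer.py '0.0013 0.0014 0 0;0.0013 0.0014 0.012 0;0.0013 0.0014 0.025 0;0.0013 0.0014 0.038 0;0.0013 0.0014 0.046 0;0.0013 0.0014 0.046 0'; python3 fl.py
```

```text
t: 33.65
tool_pos: [0.5448, -0.0573, 0.0994]
eef_rot: [0.081, 0.997, -0.0, -0.001]
ft_force: [-0.7, -1.0, -2.7]
width: 0.741
gripper_force: 68.4
[ 0.5453 -0.0574  0.1   ] yaw x 170.72394624895597
flange (280.5, 163.0) (12.0, 69.0) 90.0
 in tool [0.037  0.0001 0.081 ]
```

```bash
python3 steer.py '-0.0005 0 0.008 0;-0.0005 0 0.016 0;-0.0005 0 0.021 0;-0.0005 0 0.024 0;-0.0005 0 0.024 0'; python3 steer.py '0 0 0.003 0;0 0 0.005 0;0 0 0.005 0'
```

```text
t: 34.33
tool_pos: [0.5458, -0.0574, 0.0761]
eef_rot: [0.081, 0.997, -0.0, -0.0]
ft_force: [-0.5, -0.2, -2.6]
width: 0.742
gripper_force: 68.4
t: 34.7
tool_pos: [0.5458, -0.0573, 0.0712]
eef_rot: [0.081, 0.997, -0.0, -0.0]
ft_force: [-0.4, 0.5, -2.7]
width: 0.741
gripper_force: 68.4
```

```bash
python3 steer.py '0 0 0.001 0;0 0 0.002 0;0 0 0.003 0;0 0 0.003 0'
```

```text
t: 35.2
tool_pos: [0.5461, -0.0574, 0.0698]
eef_rot: [0.081, 0.997, 0.0, 0.0]
ft_force: [-5.1, 0.9, 13.6]
width: 0.739
gripper_force: 70.1
```

Contact comes at TCP 0.0698, as predicted for a fully seated cover. I'll release, rise and check.

```bash
python3 steer.py '0 0 -0.002 0;0 0 -0.002 0;0 0 -0.002 0;0 0 -0.002 0;0 0 -0.05 0;0 0 -0.1 0;0 0 -0.13 0;0 0 -0.13 0' 1.0
cat > top.py <<'E'
from h import *
im,m=grab('wrist');t,_=tool();R=Ro.from_quat(ctrl.get_obs()['eef_rot']).as_matrix()
s=np.array([.5468,-.0573,0]);x=np.array([.987,-.162,0]);y=np.array([.162,.987,0])
print(t,{z:[proj(m,s+[0,0,z]+a*.032*x+b*.032*y).round(1).tolist() for a,b in((-1,-1),(-1,1),(1,1),(1,-1))] for z in(.105,.113)})
h=cv2.cvtColor(im,cv2.COLOR_BGR2HSV);mk=((h[...,1]<30)&(h[...,2]>140)).astype(np.uint8)*255;mk=cv2.morphologyEx(mk,2,np.ones((5,5)))
for c in sorted(cv2.findContours(mk,0,1)[0],key=cv2.contourArea)[::-1][:2]:print(cv2.contourArea(c),cv2.minAreaRect(c),cv2.approxPolyN(cv2.convexHull(c),4).reshape(4,2).tolist())
cv2.imwrite('pics/w20.png',im)
E
python3 top.py; python3 steer.py '-0.03 0.02 -0.03 0;-0.05 0.02 -0.07 0;-0.05 0.02 -0.07 0;-0.05 0.02 -0.07 0' ;python3 top.py
```

```text
t: 36.2
tool_pos: [0.5476, -0.0575, 0.2007]
eef_rot: [0.081, 0.997, 0.0, 0.003]
ft_force: [-0.1, -0.2, -0.5]
width: 1.003
gripper_force: 0.0
[ 0.5464 -0.0574  0.199 ] {0.105: [[230.4, 162.9], [330.5, 163.0], [326.5, 253.8], [234.3, 253.7]], 0.113: [[228.8, 165.6], [332.2, 165.7], [327.9, 259.0], [233.0, 258.9]]}
8246.0 ((281.5, 208.5), (89.0, 97.0), 90.0) [[330, 164], [327, 253], [237, 253], [233, 164]]
558.0 ((279.0, 316.5), (29.0, 32.0), 90.0) [[295, 304], [295, 331], [263, 331], [263, 300]]
t: 36.75
tool_pos: [0.5972, -0.0457, 0.2663]
eef_rot: [0.081, 0.997, -0.0, -0.002]
ft_force: [-1.2, -0.7, -0.2]
width: 1.0
gripper_force: 0.0
[ 0.5968 -0.0457  0.2662] {0.105: [[213.3, 86.1], [296.9, 86.1], [295.7, 168.2], [217.7, 168.1]], 0.113: [[211.5, 86.2], [297.3, 86.2], [296.1, 170.4], [216.1, 170.3]]}
6473.5 ((259.5, 128.0), (80.0, 87.0), 90.0) [[304, 88], [301, 168], [220, 168], [215, 88]]
1311.0 ((227.5, 216.0), (26.0, 81.0), 90.0) [[268, 229], [189, 228], [185, 214], [268, 200]]
```

The cover's top face projects exactly as expected at z=0.105, square in the seat. Now I'll move to the arm's knob.

```bash
python3 -c "
from h import *
print(delta([.606,-.128,.23]))"; python3 steer.py '-0.01 -0.03 0 0.18;-0.02 -0.06 0 0.36;-0.022 -0.08 0.01 0.54;-0.022 -0.08 0.02 0.72;-0.022 -0.08 0.03 0.9;-0.022 -0.08 0.036 1.08;-0.022 -0.08 0.036 1.26;-0.022 -0.08 0.036 1.45;-0.022 -0.08 0.036 1.45;-0.022 -0.08 0.036 1.45' 0.6
python3 - <<'E'
from h import *
im,m=grab('wrist');cv2.imwrite('pics/w21.png',im);print(tool(),delta([.606,-.128,.14]))
print('knob exp',proj(m,[.606,-.128,.156]),'pivot exp',proj(m,[.608,-.067,.132]))
h=cv2.cvtColor(im,cv2.COLOR_BGR2HSV)[...,2];u,v=proj(m,[.606,-.128,.156]).astype(int);print([int(x) for x in h[v,u-60:u+60:5]],[int(x) for x in h[max(v-60,0):v+60:5,u]])
mk=(h>150).astype(np.uint8)*255
for c in sorted(cv2.findContours(mk,0,1)[0],key=cv2.contourArea)[::-1][:4]:print(cv2.contourArea(c),cv2.minAreaRect(c))
E
```

```text
[-0.02244795 -0.07976653  0.03611335]
t: 38.05
tool_pos: [0.6066, -0.1281, 0.2315]
eef_rot: [0.72, 0.694, -0.0, -0.001]
ft_force: [-0.2, -0.1, 0.4]
width: 0.6
gripper_force: 0.0
(array([ 0.6068, -0.1281,  0.2318]), [[0.038, 0.999, 0.0], [0.999, -0.038, -0.001], [-0.001, 0.0, -1.0]]) [ 7.85845137e-05 -7.27920535e-04  9.17569610e-02]
knob exp [279.97534353 223.07620693] pivot exp [279.57965782 118.23450147]
[131, 134, 122, 130, 129, 138, 144, 141, 119, 122, 41, 35, 35, 39, 38, 37, 94, 138, 131, 126, 129, 133, 101, 88] [189, 191, 196, 191, 192, 194, 190, 178, 39, 34, 38, 37, 35, 45, 34, 62, 141, 140, 149, 142, 136, 144, 146, 164]
8650.0 ((190.96714782714844, 96.87051391601562), (94.62924194335938, 102.93846893310547), 5.06361722946167)
4844.0 ((400.09716796875, 277.981201171875), (128.0702362060547, 79.43714904785156), 34.0609130859375)
2141.0 ((285.26239013671875, 148.123779296875), (106.17047119140625, 34.925804138183594), 84.2894058227539)
1381.5 ((444.8000183105469, 274.6000061035156), (23.400854110717773, 67.6727294921875), 18.434947967529297)
```

```bash
python3 steer.py '0 0.001 0.04 0;0 0.001 0.075 0;0 0.001 0.091 0;0 0.001 0.091 0'; python3 steer.py '0 0 0 0;0 0 0 0;0 0 0 0' 0.32
```

```text
t: 38.6
tool_pos: [0.6077, -0.1283, 0.1407]
eef_rot: [0.721, 0.693, -0.001, -0.001]
ft_force: [-0.3, 0.0, 1.1]
width: 0.601
gripper_force: 0.0
t: 38.98
tool_pos: [0.6088, -0.1283, 0.1421]
eef_rot: [0.721, 0.693, 0.0, 0.001]
ft_force: [-0.6, -0.4, 0.6]
width: 0.321
gripper_force: 0.0
```

```bash
python3 steer.py '0.001 -0.009 0 0.15;0.003 -0.018 0 0.3;0.006 -0.027 0 0.45;0.011 -0.035 0 0.6;0.017 -0.042 0 0.75;0.023 -0.049 0 0.9;0.031 -0.054 0 1.05;0.04 -0.058 0 1.2;0.048 -0.06 0 1.35;0.058 -0.062 0 1.5;0.058 -0.062 0 1.5'; python3 -c "
from h import *
print(tool(),delta([.5468,-.0573,.141]),ctrl.get_obs()['joints'].round(2))"
```

```text
t: 40.35
tool_pos: [0.5489, -0.0668, 0.1414]
eef_rot: [1.0, 0.016, 0.0, -0.0]
ft_force: [0.0, -0.5, -0.1]
width: 0.325
gripper_force: 0.0
(array([ 0.5489, -0.0668,  0.1414]), [[0.999, 0.033, 0.0], [0.033, -0.999, -0.0], [0.0, 0.0, -1.0]]) [-0.00179022 -0.00960148  0.00038358] [-0.59  0.65  0.87  1.91 -0.64  0.89 -0.93]
```

```bash
python3 steer.py '-0.001 -0.005 0 0.1;-0.002 -0.0096 0 0.19;-0.002 -0.012 0 0.19;-0.002 -0.0135 0 0.19;-0.002 -0.0135 0 0.19'; python3 steer.py '0 -0.001 0 0;0 -0.002 0 0;0 -0.002 0 0'
```

```text
t: 40.98
tool_pos: [0.5464, -0.0544, 0.1414]
eef_rot: [0.997, -0.079, 0.0, -0.0]
ft_force: [0.1, -0.0, -0.2]
width: 0.322
gripper_force: 0.1
t: 41.35
tool_pos: [0.5465, -0.0534, 0.1414]
eef_rot: [0.997, -0.08, 0.0, 0.001]
ft_force: [-0.3, -4.4, -0.0]
width: 0.321
gripper_force: 2.3
```

```bash
python3 steer.py '0 -0.0008 0 0;0 -0.0008 0 0'; python3 steer.py '0 0.004 0 0;0 0.004 0 0;0 0.004 0 0;0 0.004 -0.04 0;0 0.004 -0.09 0;-0.03 0.004 -0.14 0;-0.05 0.004 -0.16 0;-0.05 0.004 -0.16 0' 0.45
python3 - <<'E'
from h import *
im,m=grab('wrist');cv2.imwrite('pics/w22.png',im);print(tool())
s=np.array([.5468,-.0573,0.]);p=np.array([.608,-.0673,.132])
print('knob exp',proj(m,s+[0,0,.156]),'pivot',proj(m,p))
h=cv2.cvtColor(im,cv2.COLOR_BGR2HSV)[...,2];u,v=proj(m,s+[0,0,.15]).astype(int)
mk=(h<60).astype(np.uint8)*255;mk=mk[max(v-45,0):v+45,u-45:u+45]
for c in sorted(cv2.findContours(cv2.morphologyEx(mk,2,np.ones((5,5))),0,1)[0],key=cv2.contourArea)[::-1][:2]:print('dark',cv2.contourArea(c),np.array(cv2.minAreaRect(c)[0])+[u-45,max(v-45,0)],cv2.minAreaRect(c)[1])
im2,m2=grab('top');cv2.imwrite('pics/t22.png',im2)
a=cv2.imread('pics/top0.png')
# bystander check: changed pixels away from work
d=cv2.absdiff(a,im2).max(2);d=(d>60).astype(np.uint8);d=cv2.morphologyEx(d,2,np.ones((2,2)))
n,l,st,ce=cv2.connectedComponentsWithStats(d)
print([(ce[i].round().tolist(),int(st[i][4])) for i in range(1,n) if st[i][4]>12])
E
```

```text
t: 41.6
tool_pos: [0.5465, -0.0533, 0.1414]
eef_rot: [0.997, -0.081, 0.0, 0.001]
ft_force: [-0.9, -7.4, 0.6]
width: 0.324
gripper_force: 3.3
t: 42.6
tool_pos: [0.4968, -0.0469, 0.3024]
eef_rot: [0.997, -0.08, 0.001, -0.001]
ft_force: [0.9, -0.1, 0.3]
width: 0.45
gripper_force: 0.0
(array([ 0.4971, -0.0465,  0.3015]), [[0.987, -0.158, 0.001], [-0.158, -0.987, -0.002], [0.001, 0.002, -1.0]])
knob exp [284.85566502 126.18485538] pivot [285.15478555  39.71091528]
dark 404.5 [285.5 121.5] (23.0, 21.0)
[([338.0, 211.0], 868), ([225.0, 205.0], 216), ([237.0, 217.0], 55), ([297.0, 218.0], 55), ([307.0, 215.0], 24), ([320.0, 220.0], 21), ([271.0, 228.0], 32), ([301.0, 228.0], 47), ([307.0, 230.0], 49), ([352.0, 232.0], 33), ([322.0, 235.0], 24), ([302.0, 239.0], 14), ([349.0, 244.0], 22), ([309.0, 279.0], 3361), ([216.0, 270.0], 125), ([230.0, 270.0], 36), ([250.0, 270.0], 58), ([265.0, 307.0], 18), ([292.0, 312.0], 50), ([25.0, 365.0], 3886), ([281.0, 333.0], 291), ([253.0, 379.0], 2112), ([273.0, 384.0], 200), ([311.0, 418.0], 14)]
```

The arm is at its stop with the knob over the seat (0.6 px off in the swing direction), and the screwdriver still shows in the tray. Handing in.

```bash
python3 -c "
from rig import ctrl
print(ctrl.finish_job())"
```

```text
the job is handed in; nothing more can be done
None
```

The screwdriver lies flat in the tray, the cover sits mouth down and fully seated over the mirror, and the retaining arm is at its stop. I handed the job in at about 43 s of the 72 s; no verdict came back.

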